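Close and screw down the baby monitor's battery hatch

TASK

Swing the baby monitor's battery hatch shut, then take the screwdriver from its wooden block and with it drive the hatch's slotted screw fully home, clockwise to its stop, leaving the hatch shut. Finally put the screwdriver back upright in its block, collar resting on the wood, and let go; do not disturb the other things on the dresser.

Things in the scene. Friction and masses are not known exactly. Their poses are not given: they have to be found in the camera images.
- monitor: baby monitor parent unit, white plastic slab 130 x 84 x 30 mm, lying fixed in a grey cradle on a fixed white tray 180 x 150 mm with 14 mm rims. Its back faces up and slopes 32 deg from level, low edge towards the tray's -x side. Origin: centre of the tray's underside, on the dresser; x runs from the low edge to the high edge (level), z up. A 45 mm stub aerial leaves the high end.
- hatch (a joint): hinge angle of the battery hatch, rad: 0 shut (in the plane of the sloping back), grows as it opens, stop 1.15. White plate 84 x 60 x 4 mm, hinged along the monitor's y at the low edge; hinge axis 62 mm towards -x from the monitor's origin, 42 mm up. Push the outer face to +x and down. Stays where left; shutting takes 0.08 N m, opening 0.36. A jammed bit can drag it open: ease the turn back before withdrawing.
- hatch_pad (a point): point on the outer face of the hatch, on its middle line, 30 mm from the hinge axis (bare plate: the screw head begins at 55 mm). Axes of the hatch: z out of the outer face, x from hinge to free end, y along the hinge.
- screw (a joint): turn of the screw, rad: starts at 0 to 0.15, grows clockwise seen from outside, stop at 1.15 = home. The screw is captive in the hatch with a steep thread: it sinks 3 mm per rad, so the bit must follow about 3.5 mm; at the stop the head's underside lies on the hatch. Friction about 0.08 N m: pushing alone (under 25 N) does not turn it.
- screw_slot (a point): mouth of the screw's slot, 66 mm from the hinge axis, mid-hatch. z: out along the screw axis, square to the hatch (32 deg from vertical when shut); x: along the slot. Head 22 mm wide, 7 mm high; slot a closed pocket 12.4 (x) x 4.6 (y) x 3.5 mm deep. At joint 0 the slot lies 0.575 rad anticlockwise of up-slope and its mouth 10.5 mm over the hatch; at 1.15, 0.575 rad clockwise, 7 mm.
- stand: fixed wooden block 52 x 52 mm, top 95 mm above the dresser, in the middle of a fixed white tray 120 x 120 mm with 14 mm rims. Origin: centre of the tray's underside; z up.
- stand_mouth (a point): centre of the block's round 16 mm through hole, at the level of the block's top.
- driver: flat-blade screwdriver, 159 mm long, about 90 g, upright in the block. Origin: blade tip; z: from tip up the handle; x: along the blade's width. Blade 10 mm wide (x), 2.8 mm thick (y), rounded tip; round shaft 7 mm; collar 28 mm across at 85-91 mm; square black handle 22 x 22 mm, sides along x and y, at 91-155 mm, then a 4 mm cap. Grip near 128 mm.
- driver_collar (a point): on the driver's axis at the collar's underside, 85 mm from the tip; coincides with stand_mouth when the driver is in the block. Axes as the driver's.
- duck: yellow duck, 75 mm long, 75 mm high, loose between the trays; origin at the centre of its underside. Leave alone.
- pacifier: pacifier, 42 x 36 x 30 mm, lying loose between the trays, origin under its centre. Leave alone.
- jar: white cream jar, 56 mm across, 55 mm high, origin under its centre. Leave alone.
- bottle: steel bottle, 64 mm across, 155 mm high, in the left side tray, origin under its centre. Leave alone.
- cup: white ceramic mug, 76 mm across, 85 mm high, in the right side tray, origin under its centre. Leave alone.
There are look-alikes about, which are no part of the job. Leave any green or yellow look-alike of the monitor alone.

How it is judged:
By the outcome, as a careful person would: the job done as asked, in the order asked, and still so for the second after the job is handed in, with the robot touching nothing.
It also fails if it takes over 72 s, if anything falls off the work surface, if the arm or the gripper's body presses on something with over 40 N, if the wrist force passes 120 N, or if a joint passes its speed limit or range.

ROBOT

A 6-joint arm with a two-finger parallel gripper is mounted at the origin on the work surface. World frame = base frame: x ahead of the robot, y to its left, z up, the work surface at z = 0. Lengths are in mm, angles in rad, forces in N, time in s.
With the tool pointing down it reaches from about 350 to 975 mm from the base axis. Payload 7.1 kg.
Tool frame: the origin (TCP) lies between the finger pads; the fingertips stand 19 mm ahead of it and the grasp point (between the pads) is the TCP; y points along the fingers, z is the direction in which the jaws open and shut, and the axes are right-handed (so a half turn about y gives the same grasp; the last joint's range is limited). The gripper opens to 88 mm and grips with 3 to 60 N. Pads are 20 mm wide; open, the fingers measure 115 mm over their backs; the gripper's body (75 mm by 178 mm) begins 61 mm behind the grasp point.
Start: joints at [1.277, 0.423, 1.63, -0, 1.089, -0.019], TCP at [169.565, 601.542, 241.675] pointing down, gripper open.
Joint ranges: [-3, 3], [-0.9, 2.11], [0.09, 2.58], [-1.31, 4.45], [0.11, 2.69], [-2.54, 2.54]. Speed limits (rad/s): [2.39, 2.39, 3.01, 3.14, 3.14, 3.14].

INTERFACE

Orientations are given as a rotation vector (axis times angle).
In Python, from workcell import ctrl gives the robot as it stands.
- The arm moves only by the tool servo_tool, never from a script. Its argument "moves" is text: rows parted by semicolons, each of 6 numbers parted by spaces: the shift along the world's x, y, z in m, then the turn, a rotation vector about the world's x, y, z in degrees. A call has 1 to 8 rows; each row is the pose to reach, as a shift and turn from the pose commanded when the call began; what a row does not reach only later rows make up. A row lasts 1/8 s, in which the tool goes at most 62.5 mm and 10.7 degrees, less where a joint would pass 70% of its speed; a pose out of reach is approached as far as the arm can. A call with a gripper value outside its range is refused whole. "hand" is the closure in counts, from 0 (fully open) to 255 (shut), set as the call begins (left out, the last holds). The fingers move at their own pace and stop on an object; the grip force is fixed at half the most. Time passes only in rows, so rows that repeat a pose let the fingers close. It gives the time, the measured TCP pose, the force and the opening at its end, in the units of the state.
- ctrl.get_obs(): the state, without advancing time (a new reading comes with each control period).
- ctrl.get_image(name): name is "side" or "top" or "wrist"; returns a dict with "pixels" (480x640x3 uint8, red, green, blue), "depth" (480x640 float32, mm along the optical axis (not along the pixel's ray), 0 where there is no reading), "vertical_fov" (degrees; the focal length in pixels is half the picture's height over the tangent of half this angle, whatever the lens; pixels are square), "cx", "cy" (the principal point, pixels), "xyz" and "attitude" of the camera in the world; the wrist camera has in their place "T_tool_cam" (4x4, takes a point from camera to tool coordinates, whose origin is the TCP and whose axes are the tool frame's). Camera axes: x right, y up, looking along -z (the intrinsics and any distortion apply to the point x, -y, -z); pixel columns grow to the right and rows downward; lengths in mm; the calibration is good to about 2 mm. The wrist camera is an equidistant fisheye: a pixel r from the principal point sees the ray r / f radians off the axis. A picture is of the moment at which its call begins: read the wrist's pose just before it.
- ctrl.close_job(): hands the job in, once; it reports no verdict.
The state is a dict: "t": time; "qpos": joint angles; "qvel": joint speeds; "joint_torque": joint torques, N m; "ee_pos": TCP position; "orientation": TCP orientation; "ft_force": force on the tool from outside, world axes, zero at the start; "moment": the same for the moment, N m; "width": finger opening in mm.
Only numpy, scipy, OpenCV 4.12 (cv2) and the standard library are available. Lean on these libraries where they do the work, as an engineer would, in place of code of your own. Each camera call takes 0.05 s, during which the arm holds its last target.

## Working session

There is one attempt and no reset: what is moved stays moved. The work goes in short steps, Python scripts to look and compute and a tool call to move; the robot and the scene stay as the last step left them, time stands still between calls to the robot, and variables do not carry over. Pictures are saved under pics/ and viewed, and the job is handed in when it is done.

Besides the shell and the picture viewer there is one more tool, called after "Request:" as name(argument=value, ...), one argument or row to a line, values as JSON. servo_tool: Moves the arm, as the interface text tells. Its arguments: {"type":"object","properties":{"moves":{"type":"string"},"hand":{"type":"number"}},"required":["moves"]}

```bash
mkdir -p pics; ls; cat > h.py <<'E'
import numpy as np,cv2
from scipy.spatial.transform import Rotation as R
from workcell import ctrl
def save(n,fn):
    o=ctrl.get_obs(); d=ctrl.get_image(n); 
    cv2.imwrite('pics/'+fn+'.png',d['pixels'][:,:,::-1]); d['obs_pos']=o['ee_pos'];d['obs_or']=o['orientation']
    np.save('pics/'+fn+'.npy',d,allow_pickle=True); return d
def load(fn): return np.load('pics/'+fn+'.npy',allow_pickle=True).item()
E
python3 - <<'E'
from h import *
for n in ['side','top','wrist']:
    d=save(n,n+'0'); print({k:v for k,v in d.items() if k not in('pixels','depth')})
print(ctrl.get_obs())
E
```

```text
pics
{'vertical_fov': 43.845344050924545, 'cx': 326.93623525217646, 'cy': 234.84229882275525, 'xyz': array([   35.6800978 , -1303.069268  ,  1158.70232723]), 'attitude': array([ 0.90769675, -0.17307468, -0.35024955]), 'obs_pos': array([169.40217362, 601.02901997, 240.8994817 ]), 'obs_or': array([-1.56157511,  0.21590657, -0.21552243])}
{'vertical_fov': 53.94255719841666, 'cx': 319.88334351158477, 'cy': 233.7794226289137, 'xyz': array([ 369.90741376,    1.6052212 , 1444.54366996]), 'attitude': array([ 0.10291325, -0.10602327, -1.56736386]), 'obs_pos': array([169.43306216, 601.04607379, 240.94741779]), 'obs_or': array([-1.56148455,  0.21595347, -0.21562604])}
{'vertical_fov': 65.70646984690485, 'cx': 314.00059968832153, 'cy': 240.19895708095663, 'T_tool_cam': array([[ 3.08521294e-04, -9.67202631e-01, -2.54005858e-01,
        -6.97498032e+01],
       [-1.96706801e-05,  2.54005864e-01, -9.67202678e-01,
        -1.41819521e+02],
       [ 9.99999952e-01,  3.03399090e-04,  5.93406843e-05,
         1.53777933e-01],
       [ 0.00000000e+00,  0.00000000e+00,  0.00000000e+00,
         1.00000000e+00]]), 'obs_pos': array([169.44346556, 601.11154126, 241.00814055]), 'obs_or': array([-1.56134061,  0.21589119, -0.21559547])}
{'t': 0.15, 'qpos': array([ 1.27700511e+00,  4.23711011e-01,  1.63048163e+00, -5.68043447e-06,
        1.08856994e+00, -1.89722358e-02]), 'qvel': array([-3.24077660e-04, -2.65029032e-03, -1.05778608e-03, -1.47521303e-05,
        2.49149792e-03, -1.00099697e-03]), 'joint_torque': array([ 5.96608043e-04, -5.44988716e+01, -2.73921436e+01,  6.44277222e-02,
        2.04450841e-02, -9.46537875e-05]), 'ee_pos': array([169.45476585, 601.18382387, 241.06459654]), 'orientation': array([-1.56116842,  0.21589132, -0.21561214]), 'ft_force': array([ 0.00738721, -0.12270528,  0.63680848]), 'moment': array([-0.00516559,  0.00473207,  0.0193305 ]), 'width': 87.78294091273614}
```

View pics/side0.png

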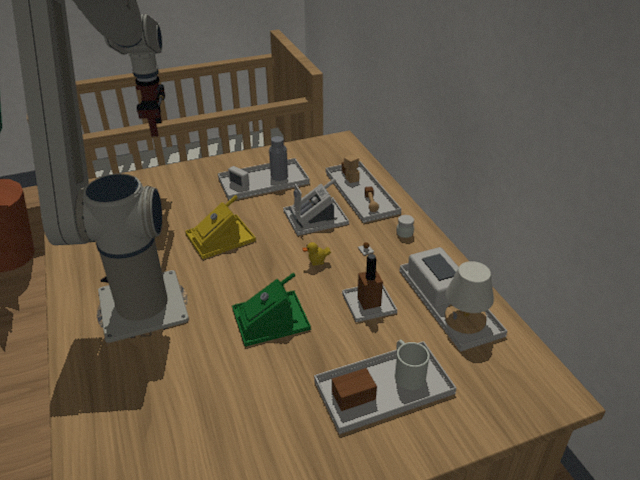

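View pics/top0.png

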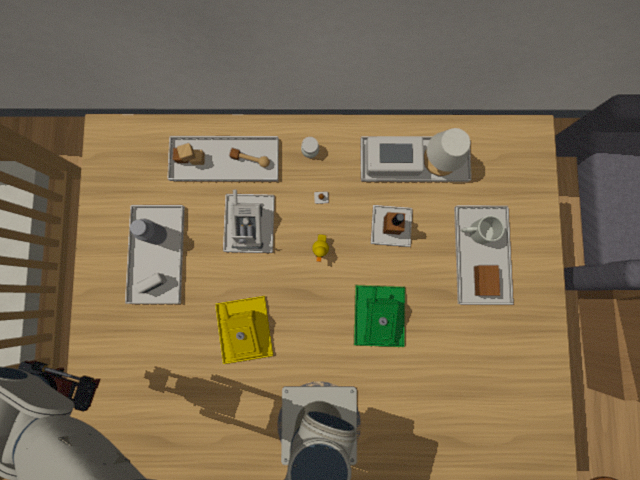

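View pics/wrist0.png

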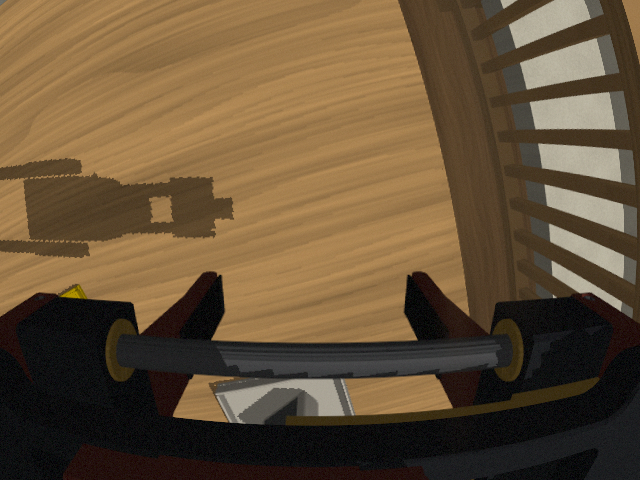

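The white monitor is at top (248,224) and side (316,207). The yellow one (246,330) and green one (381,316) are look-alikes. The driver stands in its block at top (392,225). I'll check these in enlarged crops and measure from depth.

```bash
cat >> h.py <<'E'
def cloud(d):
    f=240/np.tan(np.radians(d['vertical_fov'])/2)
    v,u=np.mgrid[0:480,0:640]; z=d['depth'].astype(float)
    p=np.stack([(u-d['cx'])/f*z,-(v-d['cy'])/f*z,-z],-1)
    return p@R.from_rotvec(d['attitude']).as_matrix().T+d['xyz']
def proj(d,P):
    f=240/np.tan(np.radians(d['vertical_fov'])/2)
    c=(np.asarray(P)-d['xyz'])@R.from_rotvec(d['attitude']).as_matrix()
    return np.stack([d['cx']+f*c[...,0]/-c[...,2], d['cy']-f*c[...,1]/-c[...,2]],-1)
def crop(fn,u0,v0,u1,v1,s,out):
    i=cv2.imread('pics/'+fn+'.png')[v0:v1,u0:u1]
    cv2.imwrite('pics/'+out+'.png',cv2.resize(i,None,fx=s,fy=s,interpolation=cv2.INTER_CUBIC))
E
python3 - <<'E'
from h import *
crop('top0',215,180,285,260,7,'c1')
crop('side0',270,170,360,240,8,'c2')
crop('top0',365,195,420,255,8,'c3')
crop('side0',335,240,405,330,6,'c4')
for fn in ['top0','side0']:
    d=load(fn);P=cloud(d)
    print(fn)
    for (u,v) in ([(248,224),(392,225),(398,217),(300,300),(225,196),(272,196),(225,251),(274,251),(374,207),(412,208),(372,243),(411,246)] if fn=='top0' else [(300,195),(372,256),(316,205),(450,400)]): print(u,v,P[v,u].round(1))
E
```

```text
top0
248 224 [585.3 213.4  53.7]
392 225 [ 576.1 -209.5   96.6]
398 217 [ 587.5 -215.3  167.8]
300 300 [360.5  59.   -0.5]
225 196 [679.7 293.1  10.3]
272 196 [679.3 147.1  13.2]
225 251 [508.5 288.4  10.3]
274 251 [509.6 139.7   1.2]
374 207 [ 647.  -169.3    2.8]
412 208 [ 6.446e+02 -2.880e+02 -1.000e-01]
372 243 [ 533.9 -161.1    6.9]
411 246 [ 5.256e+02 -2.820e+02 -2.000e-01]
side0
300 195 [534.6 187.2 118.9]
372 256 [ 591.7 -220.4  164.3]
316 205 [587.2 185.3  68.6]
450 400 [ 629.7 -590.6   -3.6]
```

View pics/c1.png

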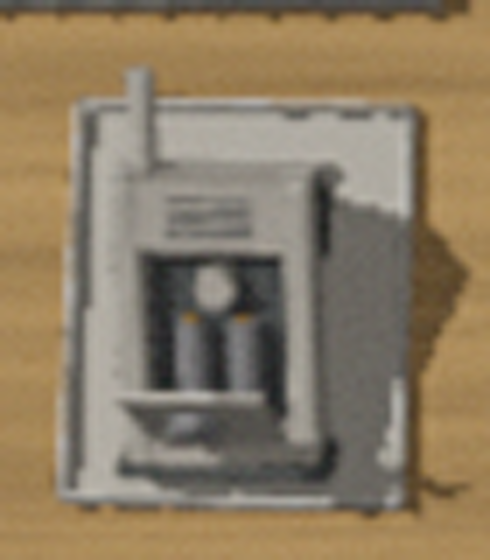

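View pics/c2.png

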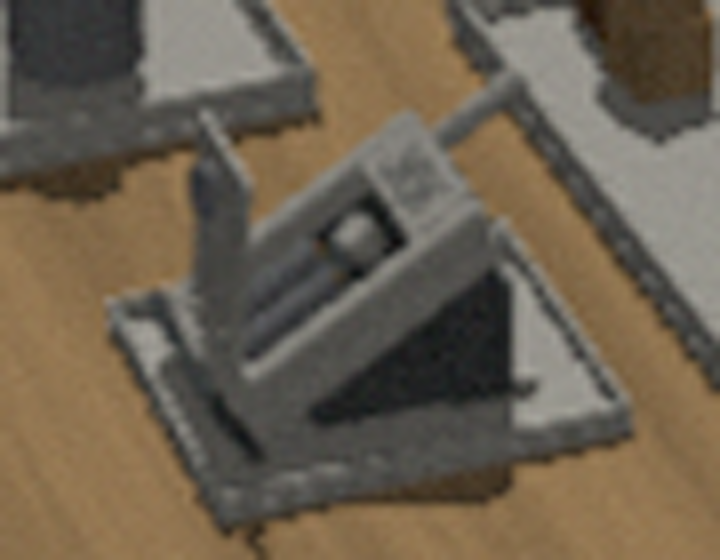

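View pics/c3.png

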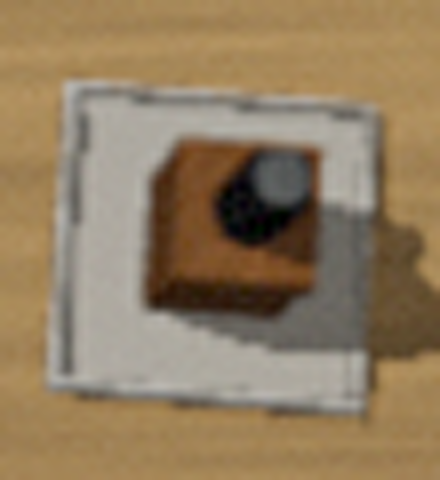

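View pics/c4.png

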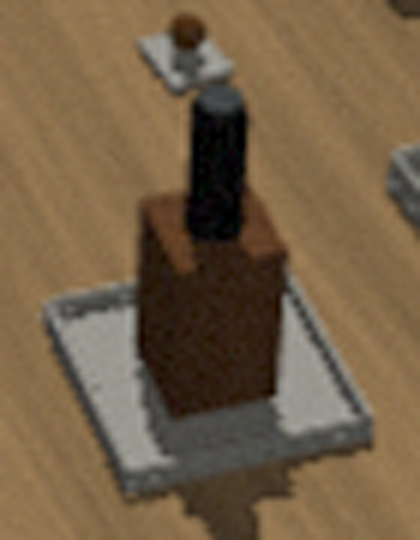

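```bash
cat >> h.py <<'E'
def back(d,u,v,z):
    f=240/np.tan(np.radians(d['vertical_fov'])/2)
    r=R.from_rotvec(d['attitude']).as_matrix()@np.array([(u-d['cx'])/f,-(v-d['cy'])/f,-1])
    return d['xyz']+r*(z-d['xyz'][2])/r[2]
E
python3 - <<'E'
from h import *
t=load('top0');s=load('side0')
print('monitor tray')
for c in [(75,100,14),(413,103,14),(407,507,0),(60,500,14)]:
    print(back(t,215+c[0]/7-.4,180+c[1]/7-.4,c[2]).round(1))
print('side')
for c in [(108,300,14),(228,490,14),(632,405,14)]:
    print(back(s,270+c[0]/8-.4,170+c[1]/8-.4,c[2]).round(1))
print('stand tray')
for c in [(65,85,14),(378,105,14),(362,410,14),(48,388,14)]:
    print(back(t,365+c[0]/8-.4,195+c[1]/8-.4,c[2]).round(1))
for c in [(45,300,14),(127,462,14),(370,412,14)]:
    print(back(s,335+c[0]/6-.4,240+c[1]/6-.4,c[2]).round(1))
print('block top')
for c in [(178,140),(320,145),(312,290),(150,280)]:
    print(back(t,365+c[0]/8-.4,195+c[1]/8-.4,95).round(1))
print('handle cap',back(t,365+283/8-.4,195+178/8-.4,159).round(1),back(s,335+220/6-.4,240+93/6-.4,159).round(1))
# hatch plane from side cloud
P=cloud(s); print(P[185:215:3,293:303:2].round(0).tolist())
E
```

```text
monitor tray
[685.6 291.5  14. ]
[684.4 142.2  14. ]
[506.5 143.7   0. ]
[508.1 293.2  14. ]
side
[507.4 289.1  14. ]
[510.1 144.9  14. ]
[682.8 138.5  14. ]
stand tray
[ 650.4 -164.2   14. ]
[ 642.7 -284.8   14. ]
[ 524.5 -275.7   14. ]
[ 532.8 -156.    14. ]
[ 533.8 -161.3   14. ]
[ 526.7 -273.1   14. ]
[ 642.1 -284.7   14. ]
block top
[ 614.3 -195.5   95. ]
[ 612.5 -247.1   95. ]
[ 559.3 -243.    95. ]
[ 562.9 -184.5   95. ]
handle cap [ 589.4 -222.2  159. ] [ 594.4 -210.6  159. ]
[[[587.0, 419.0, 6.0], [533.0, 230.0, 131.0], [603.0, 422.0, 0.0], [611.0, 422.0, -1.0], [615.0, 414.0, 3.0]], [[586.0, 417.0, -5.0], [535.0, 237.0, 115.0], [536.0, 219.0, 125.0], [604.0, 402.0, -0.0], [611.0, 401.0, -1.0]], [[523.0, 222.0, 115.0], [529.0, 219.0, 116.0], [533.0, 210.0, 120.0], [537.0, 204.0, 123.0], [605.0, 384.0, -2.0]], [[526.0, 232.0, 98.0], [529.0, 220.0, 104.0], [534.0, 214.0, 106.0], [533.0, 193.0, 119.0], [597.0, 362.0, -0.0]], [[565.0, 355.0, 0.0], [531.0, 227.0, 88.0], [531.0, 208.0, 99.0], [532.0, 191.0, 109.0], [590.0, 342.0, 2.0]], [[561.0, 344.0, -5.0], [532.0, 234.0, 71.0], [530.0, 206.0, 89.0], [534.0, 196.0, 94.0], [561.0, 256.0, 50.0]], [[555.0, 329.0, -6.0], [532.0, 234.0, 59.0], [531.0, 209.0, 76.0], [534.0, 198.0, 82.0], [557.0, 247.0, 45.0]], [[531.0, 254.0, 35.0], [528.0, 223.0, 56.0], [531.0, 212.0, 62.0], [530.0, 188.0, 77.0], [551.0, 229.0, 46.0]], [[526.0, 239.0, 34.0], [528.0, 224.0, 43.0], [530.0, 210.0, 51.0], [529.0, 186.0, 67.0], [549.0, 224.0, 38.0]], [[520.0, 222.0, 34.0], [525.0, 216.0, 37.0], [530.0, 209.0, 41.0], [531.0, 193.0, 51.0], [541.0, 203.0, 42.0]]]
```

```bash
python3 - <<'E'
from h import *
o=ctrl.get_obs(); M=R.from_rotvec(o['orientation']).as_matrix(); print(M.round(3)); print(o['qpos'].round(3))
d=load('wrist0')['T_tool_cam']
print((M@d[:3,:3]).round(2),(M@d[:3,3]).round(0))
E
```

```text
[[ 0.962 -0.     0.271]
 [-0.271 -0.001  0.962]
 [-0.    -1.    -0.001]]
[ 1.277  0.424  1.63  -0.     1.089 -0.019]
[[ 0.27 -0.93 -0.24]
 [ 0.96  0.26  0.07]
 [-0.   -0.25  0.97]] [-67.  19. 142.]
```

```bash
cat >> h.py <<'E'
def axes(tilt,ang):
    # tilt deg about world y (pointing +x), ang deg of tool x about tool axis, ccw seen from above
    B=np.array([[1,0,0],[0,0,1],[0,-1,0]]).T.astype(float)  # columns x=(1,0,0), y=(0,0,-1), z=(0,1,0)
    B=np.column_stack([[1,0,0],[0,0,-1],[0,1,0]]).astype(float)
    return R.from_euler('y',-tilt,degrees=True).as_matrix()@R.from_euler('z',ang,degrees=True).as_matrix()@B
def goal(p,M):
    o=ctrl.get_obs(); M0=R.from_rotvec(o['orientation']).as_matrix()
    rv=np.degrees(R.from_matrix(M@M0.T).as_rotvec()); s=(np.array(p)-o['ee_pos'])/1000
    print('shift',s.round(4),'turn',rv.round(2),'| at',o['ee_pos'].round(1),'t',round(o['t'],2),'q',o['qpos'].round(2))
E
python3 - <<'E'
from h import *
print(axes(32,0).round(3))
goal([440,217,150],axes(32,0))
E
```

```text
[[ 0.848  0.53   0.   ]
 [ 0.     0.     1.   ]
 [ 0.53  -0.848  0.   ]]
shift [ 0.2705 -0.3842 -0.0911] turn [ -4.33 -31.81  15.35] | at [169.5 601.2 241.1] t 0.15 q [ 1.28  0.42  1.63 -0.    1.09 -0.02]
```

Request:
servo_tool(
  moves="0.035 -0.05 0 -0.5 -4 2; 0.07 -0.1 0 -1 -8 4; 0.105 -0.15 0 -1.6 -12 6; 0.14 -0.2 0 -2.2 -16 8; 0.175 -0.25 0 -2.7 -20 10; 0.21 -0.3 0 -3.3 -24 12; 0.24 -0.345 0 -4 -28 14; 0.27 -0.384 0 -4.33 -31.81 15.35",
  hand=255,
)

```text
t: 1.15
ee_pos: [440.0, 216.0, 241.8]
orientation: [-1.525, -0.44, -0.438]
ft_force: [1.0, 0.3, 0.8]
width: 11.5
```

```bash
python3 - <<'E'
from h import *
goal([455,217,150],axes(32,0))
save('wrist','w1')
E
```

```text
shift [ 0.015   0.001  -0.0918] turn [-0.04  0.13 -0.1 ] | at [440.  216.  241.8] t 1.15 q [ 0.61  0.09  2.22 -0.75  0.47 -0.34]
```

View pics/w1.png

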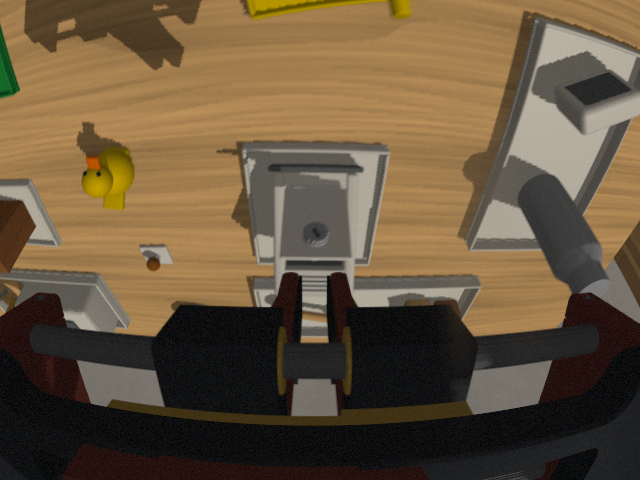

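Request:
servo_tool(
  moves="0.005 0.001 -0.05 0 0 0; 0.01 0.001 -0.1 0 0 0; 0.01 0.001 -0.155 0 0 0; 0.03 0.001 -0.155 0 0 0; 0.04 0.001 -0.155 0 0 0",
  hand=255,
)

```text
t: 1.82
ee_pos: [489.0, 227.2, 110.4]
orientation: [-1.544, -0.406, -0.41]
ft_force: [-0.8, -0.2, 0.2]
width: 0.8
```

```bash
python3 - <<'E'
from h import *
goal([485,217,84],axes(32,0))
d=save('side','s1'); crop('s1',250,150,370,240,6,'s1c')
save('wrist','w2')
E
```

```text
shift [-0.004  -0.0102 -0.0264] turn [ 0.59 -2.22  0.3 ] | at [489.  227.2 110.4] t 1.82 q [ 0.56  0.44  2.18 -1.31  0.29  0.23]
```

View pics/s1c.png

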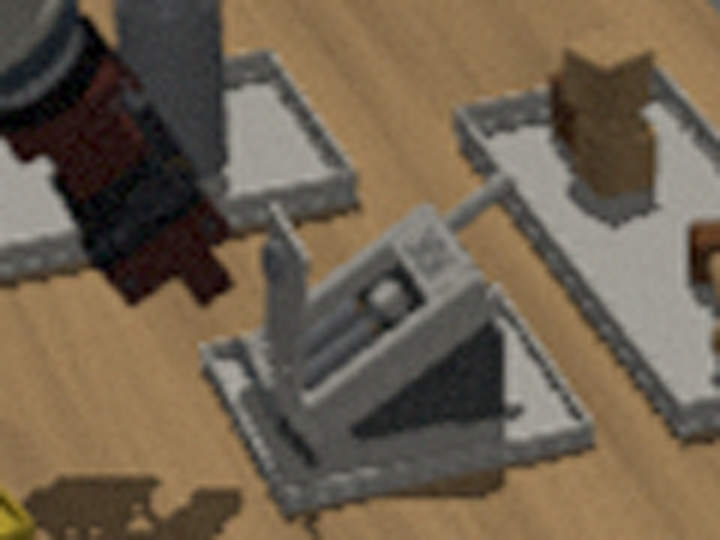

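View pics/w2.png

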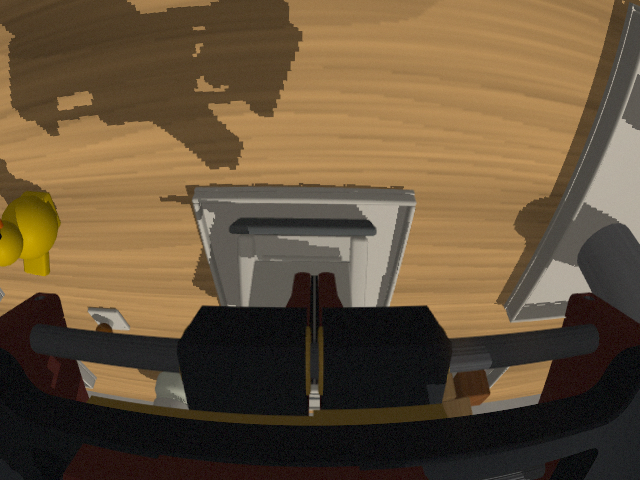

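```bash
cat > kin.py <<'E'
import numpy as np
from scipy.spatial.transform import Rotation as R
def Ry(a): return R.from_euler('y',a).as_matrix()
def Rz(a): return R.from_euler('z',a).as_matrix()
def rot(q):
    # link z-axes; tool dir = z of last
    return Rz(q[0])@Ry(q[1]+q[2])@Rz(q[3])@Ry(q[4])@Rz(q[5])
E
python3 - <<'E'
from h import *; from kin import *
o=ctrl.get_obs(); q=o['qpos']; print(q.round(4),o['ee_pos'].round(2))
M=R.from_rotvec(o['orientation']).as_matrix()
q0=np.array([1.27700511e+00,4.23711011e-01,1.63048163e+00,-5.68e-06,1.08856994,-1.897e-02]); M0=R.from_rotvec([-1.56116842,  0.21589132, -0.21561214]).as_matrix()
for s4 in (1,-1):
  for s6 in (1,-1):
    def f(q): return rot(np.array([q[0],q[1],q[2],s4*q[3],q[4],s6*q[5]]))
    C0=f(q0).T@M0; C=f(q).T@M
    print(s4,s6,C0.round(3).tolist(),C.round(3).tolist())
E
```

```text
[ 0.5608  0.439   2.1803 -1.3109  0.2876  0.2308] [488.89 227.03 111.07]
1 1 [[-0.0, 0.0, -1.0], [-1.0, 0.0, 0.0], [0.0, 1.0, 0.0]] [[0.0, -0.0, -1.0], [-1.0, 0.0, 0.0], [0.0, 1.0, -0.0]]
1 -1 [[-0.038, 0.0, -0.999], [-0.999, 0.0, 0.038], [0.0, 1.0, 0.0]] [[0.445, -0.0, -0.895], [-0.895, 0.0, -0.445], [0.0, 1.0, -0.0]]
-1 1 [[-0.0, 0.0, -1.0], [-1.0, -0.0, 0.0], [-0.0, 1.0, 0.0]] [[-0.443, -0.527, 0.726], [0.86, -0.021, 0.51], [-0.253, 0.85, 0.462]]
-1 -1 [[-0.038, -0.0, -0.999], [-0.999, -0.0, 0.038], [-0.0, 1.0, 0.0]] [[-0.78, -0.462, 0.422], [0.573, -0.253, 0.78], [-0.253, 0.85, 0.462]]
```

Request:
servo_tool(
  moves="-0.03 -0.005 0.02 0 0 0; -0.06 -0.01 0.07 0 0 0; -0.06 -0.01 0.12 0 0 0;-0.06 -0.01 0.12 0 0 0",
)

```text
t: 2.42
ee_pos: [428.3, 218.3, 235.1]
orientation: [-1.536, -0.409, -0.416]
ft_force: [0.0, -0.1, -0.3]
width: 0.2
```

```bash
cat >> kin.py <<'E'
def fk(q,p):
    a1,h,L2,e2,L3,L6=p[:6]
    A=Rz(q[0])@(np.array([a1,0,h])+Ry(q[1])@[0,0,L2]+Ry(q[1]+q[2])@[e2,0,L3])
    return A+rot(q)@[0,0,L6]
E
python3 - <<'E'
from h import *; from kin import *
from scipy.optimize import least_squares
o=ctrl.get_obs(); print(o['qpos'].round(4).tolist(),o['ee_pos'].round(2).tolist())
D=[([1.27700511e+00,4.23711011e-01,1.63048163e+00,-5.68e-06,1.08856994,-1.897e-02],[169.45,601.18,241.06],1),
([0.5608,0.439,2.1803,-1.3109,0.2876,0.2308],[488.89,227.03,111.07],1),
([ 0.61,0.09,2.22,-0.75,0.47,-0.34],[440,216,241.8],.2),
(o['qpos'],o['ee_pos'],1)]
f=lambda p:np.concatenate([w*(fk(q,p)-x) for q,x,w in D])
s=least_squares(f,[0,300,450,0,400,200]); print(s.x.round(1),s.fun.round(2))
np.save('p.npy',s.x)
E
```

```text
[0.6288, 0.0973, 2.2207, -0.6939, 0.4884, -0.3721] [428.27, 218.31, 235.08]
[ 27.2 268.8 538.7  61.2 457.1 250.7] [11.45 -3.27  1.43  0.94 -0.55  1.16 -0.22 -0.73 -0.33 -0.51 -0.27 -2.52]
```

```bash
cat >> kin.py <<'E'
def fk(q,p):
    a1,h,L2,e2,L3,L6,b=p[:7]
    A=Rz(q[0])@(np.array([a1,b,h])+Ry(q[1])@[0,0,L2]+Ry(q[1]+q[2])@[e2,0,L3])
    return A+rot(q)@[0,0,L6]
D=[([1.27700511e+00,4.23711011e-01,1.63048163e+00,-5.68e-06,1.08856994,-1.897e-02],[169.45,601.18,241.06],1),
([0.5608,0.439,2.1803,-1.3109,0.2876,0.2308],[488.89,227.03,111.07],1),
([ 0.61,0.09,2.22,-0.75,0.47,-0.34],[440,216,241.8],.1),
([0.6288, 0.0973, 2.2207, -0.6939, 0.4884, -0.3721], [428.27, 218.31, 235.08],1)]
E
python3 - <<'E'
from kin import *
from scipy.optimize import least_squares
f=lambda p:np.concatenate([w*(fk(q,p)-x) for q,x,w in D])
for fixa in (0,1):
  g=(lambda p:f(np.r_[0,p])) if fixa else f
  s=least_squares(g,[0,300,450,0,400,200,0][fixa:]); print(s.x.round(1),s.fun.round(2))
E
```

```text
[  0.  312.3 563.1  77.5 484.8 290.6  11.9] [ 0.01 -0.01 -0.02 -0.01 -0.   -0.01  0.07 -0.29  0.17 -0.01  0.04  0.01]
[312.3 563.1  77.5 484.9 290.6  11.9] [ 0.01 -0.   -0.01 -0.01 -0.   -0.02  0.07 -0.29  0.17 -0.01  0.04  0.02]
```

```bash
cat >> kin.py <<'E'
PP=np.array([0,312.3,563.1,77.5,484.85,290.6,11.9])
lo=np.array([-3,-.9,.09,-1.31,.11,-2.54]);hi=np.array([3,2.11,2.58,4.45,2.69,2.54])
CT=np.array([[0,0,-1],[-1,0,0],[0,1,0]],float)
from scipy.optimize import least_squares
def ik(p,M,q0):
    f=lambda q:np.r_[(fk(q,PP)-p)/100,R.from_matrix(rot(q)@CT@M.T).as_rotvec()]
    s=least_squares(f,np.clip(q0,lo+1e-3,hi-1e-3),bounds=(lo,hi)); return s.x,np.abs(s.fun).max()
def iks(p,M,n=40,seed=0):
    rng=np.random.default_rng(seed); out=[]
    for i in range(n):
        q,e=ik(p,M,np.r_[rng.uniform(-.2,1),rng.uniform(-.5,1.5),rng.uniform(.5,2.5),rng.uniform(lo[3:],hi[3:])])
        if e<1e-4 and not any(np.abs(q-z).max()<.01 for z in out): out.append(q)
    return out
E
python3 - <<'E'
from h import axes; from kin import *
n=np.array([-.53,0,.848]); slot=np.array([590,217.5,77])+n*9
for ang in (35,-45,125,45,-55,-135):
  for q in iks(slot+n*126,axes(32,ang)): print('drive',ang,q.round(2))
for p in ([485,217,84],[545,217,80]):
  for t in (32,20,0):
    for ang in(0,90,-90):
      for q in iks(np.array(p),axes(t,ang),20): print('push',p,t,ang,q.round(2))
E
```

```text
drive 35 [ 0.51  0.29  2.13 -0.87  0.34 -0.9 ]
drive -45 [ 0.51  0.29  2.13 -0.87  0.34  0.5 ]
drive 125 [ 0.51  0.29  2.13 -0.87  0.34 -2.47]
drive 45 [ 0.51  0.29  2.13 -0.87  0.34 -1.07]
drive -55 [ 0.51  0.29  2.13 -0.87  0.34  0.68]
drive -135 [ 0.51  0.29  2.13 -0.87  0.34  2.07]
push [485, 217, 84] 20 0 [ 0.49  0.48  2.12 -0.62  0.28 -0.51]
push [485, 217, 84] 20 90 [ 0.49  0.48  2.12 -0.62  0.28 -2.08]
push [485, 217, 84] 20 -90 [ 0.49  0.48  2.12 -0.62  0.28  1.06]
push [485, 217, 84] 0 0 [ 0.4   0.53  1.93 -0.    0.69 -1.17]
push [485, 217, 84] 0 -90 [0.4  0.53 1.93 0.   0.69 0.4 ]
push [545, 217, 80] 20 0 [ 0.43  0.53  2.01 -0.48  0.31 -0.7 ]
push [545, 217, 80] 20 90 [ 0.43  0.53  2.01 -0.48  0.31 -2.27]
push [545, 217, 80] 20 -90 [ 0.43  0.53  2.01 -0.48  0.31  0.87]
push [545, 217, 80] 0 0 [ 0.36  0.59  1.8  -0.    0.75 -1.21]
push [545, 217, 80] 0 -90 [ 0.36  0.59  1.8  -0.    0.75  0.36]
```

```bash
python3 - <<'E'
from h import *
goal([485,217.5,88],axes(20,0))
E
```

```text
shift [ 0.0567 -0.0008 -0.1471] turn [ 0.24 10.14  0.29] | at [428.3 218.3 235.1] t 2.42 q [ 0.63  0.1   2.22 -0.69  0.49 -0.37]
```

Request:
servo_tool(
  moves="0 0 0 0.1 5 0.1; 0.01 0 -0.04 0.24 10.14 0.29; 0.03 -0.001 -0.1 0.24 10.14 0.29; 0.05 -0.001 -0.14 0.24 10.14 0.29; 0.0567 -0.001 -0.147 0.24 10.14 0.29; 0.0567 -0.001 -0.147 0.24 10.14 0.29",
)

```text
t: 3.18
ee_pos: [483.7, 215.8, 83.0]
orientation: [-1.561, -0.268, -0.266]
ft_force: [0.0, 0.0, -0.3]
width: 0.3
```

```bash
python3 - <<'E'
from h import *
goal([505,217.5,88],axes(20,0))
E
```

```text
shift [0.0213 0.0017 0.005 ] turn [ 0.4  -0.49 -0.  ] | at [483.7 215.8  83. ] t 3.17 q [ 0.49  0.48  2.12 -0.6   0.29 -0.53]
```

Request:
servo_tool(
  moves="0.0213 0.0017 0.005 0.4 -0.5 0; 0.0273 0.0017 0.005 0.4 -0.5 0; 0.036 0.0017 0.0045 0.4 -0.5 0; 0.045 0.0017 0.004 0.4 -0.5 0; 0.0527 0.0017 0 0.4 -0.5 0; 0.057 0.0017 -0.0035 0.4 -0.5 0; 0.0595 0.0017 -0.006 0.4 -0.5 0; 0.0595 0.0017 -0.006 0.4 -0.5 0",
)

```text
t: 4.18
ee_pos: [542.8, 217.7, 77.0]
orientation: [-1.553, -0.274, -0.274]
ft_force: [-7.9, -0.9, 12.3]
width: 0.3
```

```bash
python3 - <<'E'
from h import *
goal([545.7,217.5,73],axes(20,0))
save('side','s2'); crop('s2',270,150,370,240,7,'s2c')
E
```

```text
shift [ 0.0029 -0.0002 -0.004 ] turn [-0.01  0.   -0.02] | at [542.8 217.7  77. ] t 4.17 q [ 0.43  0.54  2.01 -0.5   0.31 -0.69]
```

View pics/s2c.png

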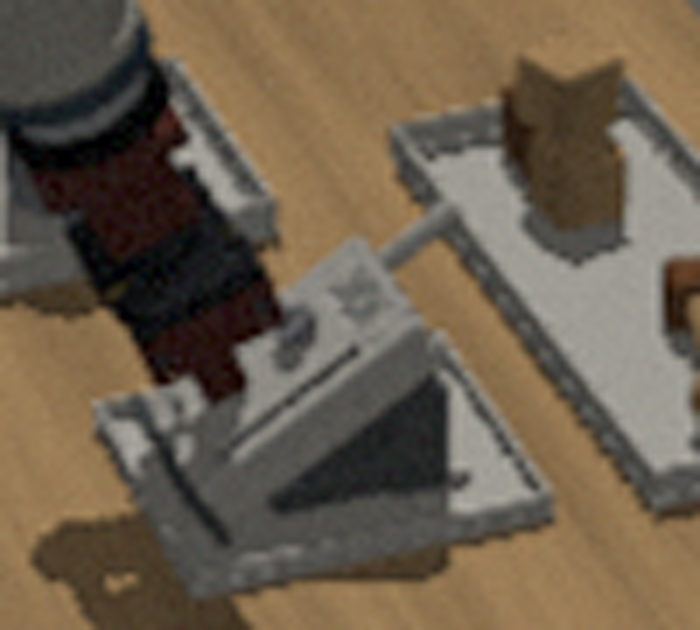

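Request:
servo_tool(
  moves="-0.005 0 0.008 0 0 0; -0.02 0 0.032 0 0 0; -0.03 0 0.06 0 0 0; -0.03 0 0.08 0 0 0; -0.03 0 0.08 0 0 0",
)

```text
t: 4.85
ee_pos: [514.2, 218.4, 158.5]
orientation: [-1.55, -0.277, -0.277]
ft_force: [-0.1, -0.2, -0.6]
width: 0.5
```

```bash
python3 - <<'E'
from h import *; from kin import *
for p in ([567,217,145],[545,217,160],[520,217,170]):
  print(p,[q.round(2).tolist() for q in iks(np.array(p),axes(32,0))])
goal([545,217.5,155],axes(28,0))
save('wrist','w3')
E
```

```text
[567, 217, 145] [[0.46, 0.43, 2.06, -1.05, 0.27, -0.14]]
[545, 217, 160] [[0.48, 0.38, 2.1, -1.01, 0.29, -0.17]]
[520, 217, 170] [[0.51, 0.33, 2.14, -1.0, 0.31, -0.15]]
shift [ 0.0308 -0.0009 -0.0035] turn [-0.14 -7.78 -0.05] | at [514.2 218.4 158.5] t 4.85 q [ 0.46  0.36  2.04 -0.36  0.45 -0.81]
```

View pics/w3.png

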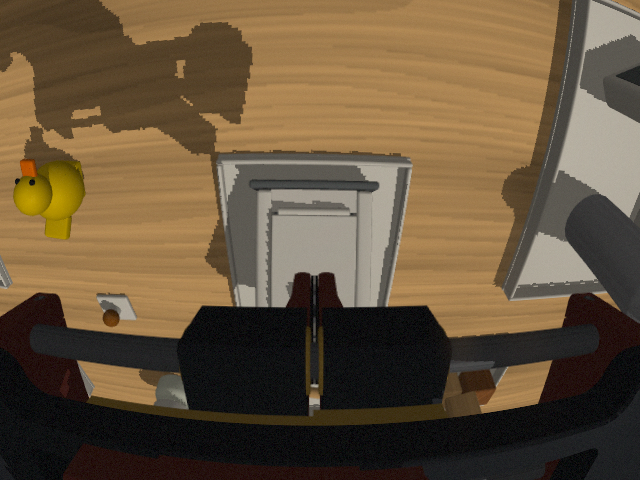

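Request:
servo_tool(
  moves="0.02 -0.001 0 -0.1 -4 0; 0.04 -0.001 0.005 -0.1 -8 0; 0.055 -0.001 0.01 -0.1 -10 0; 0.055 -0.001 0.01 -0.1 -10 0; 0.055 -0.001 0.01 -0.1 -10 0",
  hand=0,
)

```text
t: 5.52
ee_pos: [567.5, 216.5, 165.8]
orientation: [-1.533, -0.41, -0.409]
ft_force: [-0.2, 0.0, 1.1]
width: 47.0
```

```bash
python3 - <<'E'
from h import *; from kin import *
goal([545,217.5,155],axes(28,0))
d=save('wrist','w4'); print(d['depth'].shape,(d['depth']>0).mean())
E
```

```text
shift [-0.0225  0.001  -0.0108] turn [ 0.1   1.91 -0.02] | at [567.5 216.5 165.8] t 5.53 q [ 0.45  0.39  2.03 -0.75  0.33 -0.45]
(480, 640) 0.9609407552083333
```

View pics/w4.png

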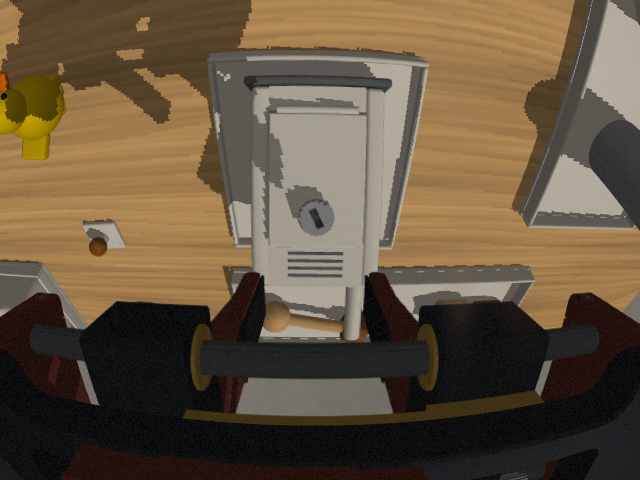

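The hatch is shut: the plate lies flush, and the screw head is at about (316,217) with its slot tilted. I'll enlarge that and measure.

```bash
cat >> h.py <<'E'
def wray(d,u,v):
    f=240/np.tan(np.radians(d['vertical_fov'])/2)
    u=np.asarray(u,float);v=np.asarray(v,float)
    dx,dy=u-d['cx'],v-d['cy']; r=np.hypot(dx,dy)+1e-9; th=r/f
    return np.stack([dx/r*np.sin(th),-dy/r*np.sin(th),-np.cos(th)],-1)
def wT(d):
    M=R.from_rotvec(d['obs_or']).as_matrix(); T=d['T_tool_cam']
    return M@T[:3,:3], np.array(d['obs_pos'])+M@T[:3,3]
def wback(d,u,v,p0,n):
    A,c=wT(d); r=wray(d,u,v)@A.T
    t=((np.asarray(p0)-c)@n)/(r@n); return c+r*t[...,None]
def wcloud(d):
    v,u=np.mgrid[0:480,0:640]; r=wray(d,u,v); A,c=wT(d)
    return (r*(d['depth']/-r[...,2])[...,None])@A.T+c
E
python3 - <<'E'
from h import *
d=load('w4'); crop('w4',240,60,400,280,2.7,'w4a'); crop('w4',290,190,345,245,10,'w4b')
P=wcloud(d)
# plate points
pts=P[120:190:2,275:355:2].reshape(-1,3); pts=np.vstack([pts,P[205:240:2,345:362:2].reshape(-1,3)])
c=np.median(pts,0)
for i in range(5):
    c=pts.mean(0); n=np.linalg.svd(pts-c,full_matrices=False)[2][2]; n*=np.sign(n[2]); r=(pts-c)@n; pts=pts[np.abs(r)<2.5*r.std()]
print('plate',c.round(1),n.round(3),'slope',np.degrees(np.arctan2(-n[0],n[2])).round(2),r.std().round(2))
print('plane z-offset: at x=534,z=',(c[2]-(n[0]*(534-c[0]))/n[2]).round(1))
print('table',np.median(P[100:130,470:500].reshape(-1,3),0))
print('head',[P[v,u].round(1).tolist() for u,v in [(307,217),(325,217),(316,206),(320,228),(316,217)]])
for u,v in [(307,217),(325,217),(316,203),(326,224)]: print(((P[v,u]-c)@n).round(1))
E
```

```text
plate [557.4 219.2  62.6] [ 0.489 -0.825  0.283] slope -59.96 12.9
plane z-offset: at x=534,z= 103.0
table [548.13360695 351.06954711  -1.1822723 ]
head [[580.2, 212.6, 88.2], [580.7, 223.2, 87.6], [575.2, 217.9, 84.0], [585.9, 220.3, 91.6], [582.7, 217.9, 85.3]]
23.9
15.1
14.8
16.9
```

View pics/w4a.png

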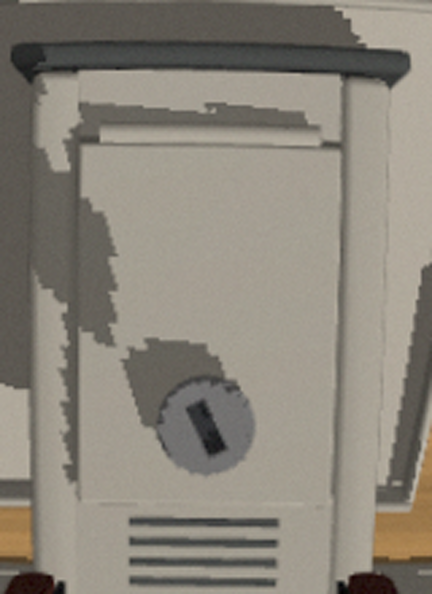

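View pics/w4b.png

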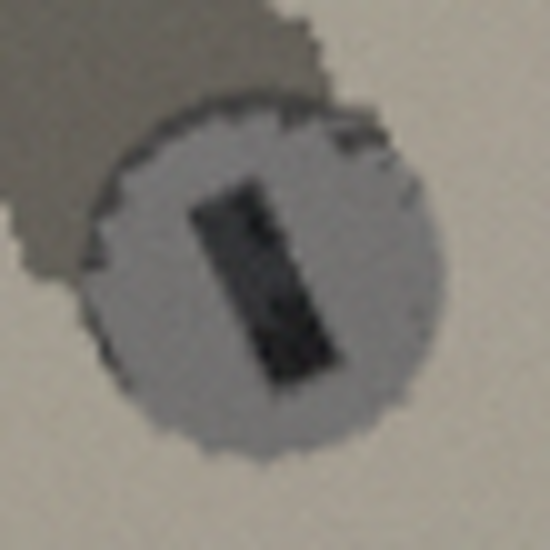

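```bash
python3 - <<'E'
from h import *
d=load('w4'); P=wcloud(d)
n=np.array([-np.sin(np.radians(32)),0,np.cos(np.radians(32))])
for nm,sl in [('plate',(slice(130,185),slice(300,355))),('plateR',(slice(200,240),slice(345,360))),('vent-low',(slice(245,248),slice(285,350))),('head',(slice(210,224),slice(303,309))),('headR',(slice(210,224),slice(324,329)))]:
    q=P[sl].reshape(-1,3); print(nm,np.median(q@n).round(1),np.percentile(q@n,[10,90]).round(1))
pl=P[130:185,300:355].reshape(-1,3); a=np.c_[pl[:,:2],np.ones(len(pl))]; s=np.linalg.lstsq(a,pl[:,2],rcond=None)[0]; print('slopes',s)
H=np.array([534,217.5,42]); print('hinge n',H@n)
k=np.median(P[210:224,303:309].reshape(-1,3)@n)
cs=np.array([(190,212),(260,178),(342,360),(275,390),(267,285)],float); uv=np.array([290,190])+(cs+.5)/10-.5
hc=np.array([(262,272)])
for plane in (k,):
    W=wback(d,uv[:,0],uv[:,1],n*plane,n); print(W.round(1))
    e=np.array([np.cos(np.radians(32)),0,np.sin(np.radians(32))])
    a=(W[0]+W[1])/2-(W[2]+W[3])/2; print('slot dir: ccw from upslope deg',np.degrees(np.arctan2(a[1],a@e)).round(1),'len',np.linalg.norm(a).round(1))
# plate side edges / direction (yaw): crop a scale 2.7
ed=np.array([(79,150),(79,480),(340,150),(331,480)],float); uv=np.array([240,60])+(ed+.5)/2.7-.5
kp=np.median(P[130:185,300:355].reshape(-1,3)@n); W=wback(d,uv[:,0],uv[:,1],n*kp,n); print(W.round(1))
E
```

```text
plate -243.5 [-244.4 -242.6]
plateR -243.6 [-244.4 -242.8]
vent-low -244.9 [-248.4 -243. ]
head -233.3 [-233.8 -232.6]
headR -233.3 [-234.  -232.6]
slopes [-3.93083270e-01 -5.33960547e-02  2.91289811e+02]
hinge n -247.35886706196155
[[577.4 213.5  85.7]
 [575.7 217.6  84.6]
 [585.  222.5  90.4]
 [586.5 218.5  91.4]
 [581.1 218.   88. ]]
slot dir: ccw from upslope deg -155.3 len 11.9
[[533.8 189.2  46.4]
 [598.4 188.3  86.8]
 [533.6 248.1  46.3]
 [598.4 247.2  86.8]]
```

```bash
python3 - <<'E'
from h import *
goal([603,-220,240],axes(0,0))
E
```

```text
shift [ 0.0354 -0.4366  0.074 ] turn [ 0.09 29.93 -0.04] | at [567.6 216.6 166. ] t 5.58 q [ 0.45  0.39  2.03 -0.75  0.33 -0.45]
```

Request:
servo_tool(
  moves="-0.02 0 0.06 0 2 0; -0.01 -0.06 0.08 0 6 0; 0 -0.12 0.09 0 12 0; 0.01 -0.18 0.09 0 18 0; 0.02 -0.24 0.09 0 24 0; 0.03 -0.3 0.085 0 29.9 0; 0.035 -0.36 0.08 0 29.9 0; 0.035 -0.42 0.075 0 29.9 0",
)

```text
t: 6.58
ee_pos: [603.3, -196.9, 241.8]
orientation: [-1.571, -0.003, -0.001]
ft_force: [0.8, -0.5, 0.6]
width: 87.9
```

Request:
servo_tool(
  moves="0 -0.015 0 0 0 0; 0 -0.015 0 0 0 0",
)

```text
t: 6.82
ee_pos: [602.8, -210.4, 242.1]
orientation: [-1.571, -0.001, -0.002]
ft_force: [0.6, 0.6, 0.6]
width: 87.7
```

```bash
python3 - <<'E'
from h import *
goal([603,-220,240],axes(0,0))
d=save('wrist','w5'); crop('w5',220,120,420,270,4,'w5a')
E
```

```text
shift [ 0.0002 -0.0096 -0.0021] turn [-0.01  0.1   0.04] | at [ 602.8 -210.4  242.1] t 6.83 q [-0.35  0.44  1.6   0.    1.1  -1.93]
```

View pics/w5.png

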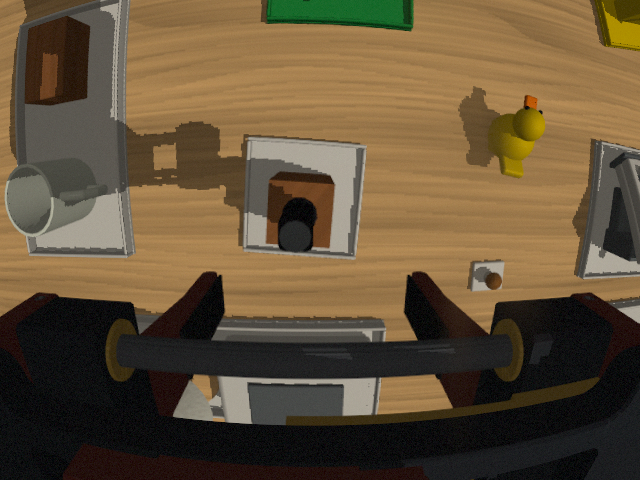

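View pics/w5a.png

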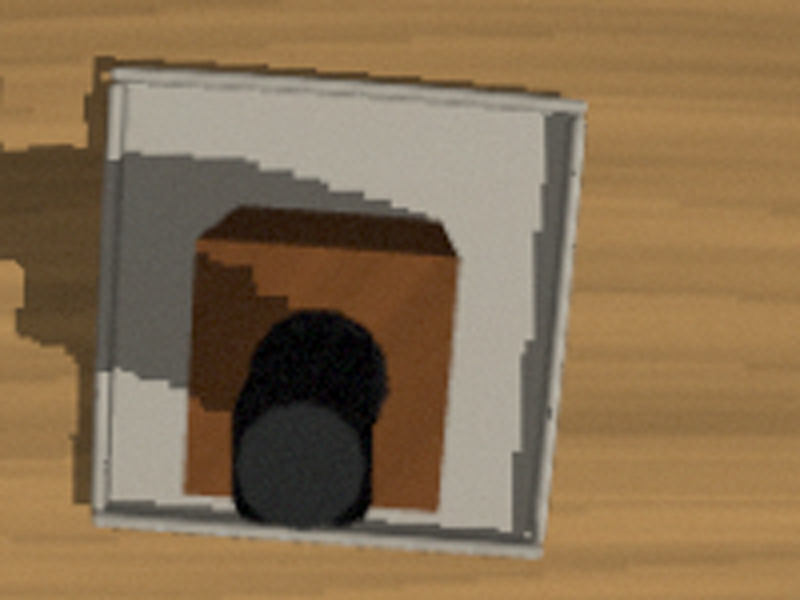

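```bash
python3 - <<'E'
from h import *
d=load('w5'); i=d['pixels'][185:265,265:330,::-1].astype(float)
i=np.clip(i*4,0,255)
i=255*(i/255)**.6
cv2.imwrite('pics/w5b.png',cv2.resize(i.astype(np.uint8),None,fx=9,fy=7,interpolation=cv2.INTER_CUBIC) if 0 else cv2.resize(i.astype(np.uint8),None,fx=7,fy=7,interpolation=cv2.INTER_CUBIC))
cb=(304,465); uv=(220+304.5/4-.5,120+463.5/4-.5)
print('cap',wback(d,*uv,np.array([0,0,169]),np.array([0,0,1.])))
B=np.array([(199,240),(460,258),(438,510),(185,493)])
W=wback(d,220+(B[:,0]+.5)/4-.5,120+(B[:,1]+.5)/4-.5,np.array([0,0,95]),np.array([0,0,1.])); print(W.round(1),W.mean(0).round(1))
P=wcloud(d); print('cap depth z',np.median(P[230:240,290:300].reshape(-1,3),0),'block',P[190,315])
T=np.array([(112,72),(585,103),(541,553),(97,520)])
W=wback(d,220+(T[:,0]+.5)/4-.5,120+(T[:,1]+.5)/4-.5,np.array([0,0,14]),np.array([0,0,1.])); print(W.round(1),W.mean(0).round(1))
E
```

```text
cap [ 586.63765627 -221.0460657   169.        ]
[[ 560.2 -244.9   95. ]
 [ 564.  -194.    95. ]
 [ 615.  -197.9   95. ]
 [ 611.4 -249.1   95. ]] [ 587.7 -221.5   95. ]
cap depth z [ 586.40707001 -221.79363335  167.66090187] block [ 568.72002017 -209.29047918   94.54231587]
[[ 525.2 -275.9   14. ]
 [ 533.5 -158.7   14. ]
 [ 649.8 -167.3   14. ]
 [ 640.8 -283.7   14. ]] [ 587.3 -221.4   14. ]
```

View pics/w5b.png

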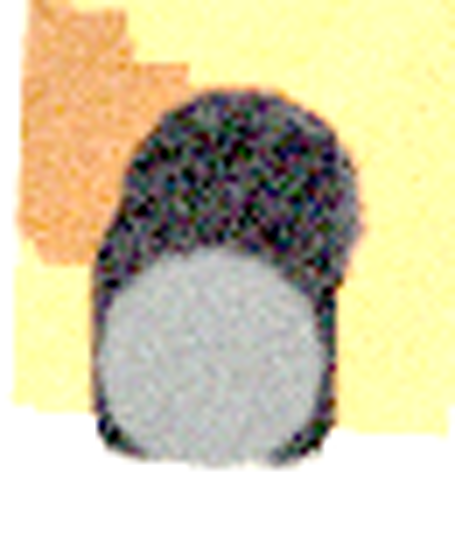

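Request:
servo_tool(
  moves="-0.008 -0.006 0 0 0 -1; -0.0158 -0.0108 0 0 0 -2; -0.0158 -0.0108 0 0 0 -2; -0.0158 -0.0108 -0.03 0 0 -2; -0.0158 -0.0108 -0.06 0 0 -2; -0.0158 -0.0108 -0.09 0 0 -2; -0.0158 -0.0108 -0.104 0 0 -2; -0.0158 -0.0108 -0.104 0 0 -2",
)

```text
t: 7.88
ee_pos: [587.0, -220.6, 137.8]
orientation: [-1.571, 0.026, -0.027]
ft_force: [-0.3, 0.2, 0.7]
width: 88.2
```

```bash
python3 - <<'E'
from h import *
goal([587,-221.2,138],axes(0,-2))
d=save('wrist','w6'); save('side','s3'); crop('s3',320,190,420,310,5,'s3c')
E
```

```text
shift [-0.     -0.0006  0.0002] turn [ 0.02  0.05 -0.07] | at [ 587.  -220.6  137.8] t 7.88 q [-0.38  0.55  1.69 -0.    0.9  -1.92]
```

View pics/w6.png

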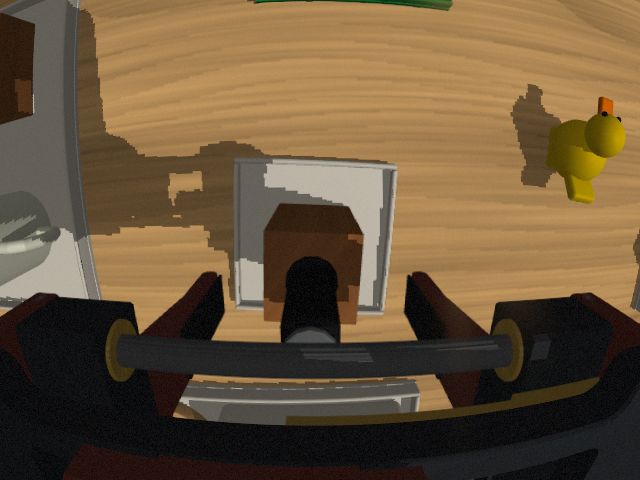

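View pics/s3c.png

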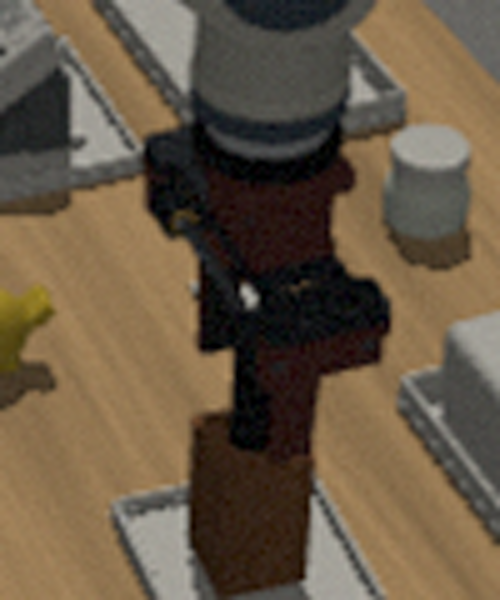

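The driver is centred between the open fingers, with the handle at about (312,300). Closing now.

Request:
servo_tool(
  moves="0 0 0 0 0 0; 0 0 0 0 0 0; 0 0 0 0 0 0; 0 0 0 0 0 0; 0 0 0 0 0 0; 0 0 0 0 0 0",
  hand=255,
)

```text
t: 8.72
ee_pos: [587.3, -221.0, 138.4]
orientation: [-1.572, 0.025, -0.028]
ft_force: [-0.2, -0.8, -0.2]
width: 31.0
```

```bash
python3 - <<'E'
from h import *
o=ctrl.get_obs(); print(o['width'],o['ft_force'],o['moment'],o['ee_pos'])
E
```

```text
31.048918879426832 [-0.19646637 -0.75487274 -0.17879864] [-0.01484527 -0.02559242  0.04147371] [ 587.33320433 -220.95101686  138.41426875]
```

Request:
servo_tool(
  moves="0 0 0 0 0 0; 0 0 0 0 0 0; 0 0 0 0 0 0; 0 0 0 0 0 0",
)

```text
t: 9.22
ee_pos: [587.3, -220.9, 138.4]
orientation: [-1.571, 0.025, -0.028]
ft_force: [-0.3, -0.6, -1.1]
width: 21.6
```

```bash
python3 - <<'E'
from h import *
o=ctrl.get_obs(); print(o['width'],o['ft_force'],o['moment'],o['ee_pos'])
d=save('wrist','w7'); i=np.clip(d['pixels'][180:380,200:430,::-1].astype(float)*2.5,0,255).astype(np.uint8)
cv2.imwrite('pics/w7a.png',cv2.resize(i,None,fx=3,fy=3))
E
```

```text
21.63383180315325 [-0.31823139 -0.6400107  -1.0572965 ] [ 0.00510849 -0.01120924  0.02808812] [ 587.30021787 -220.934079    138.39883511]
```

View pics/w7a.png

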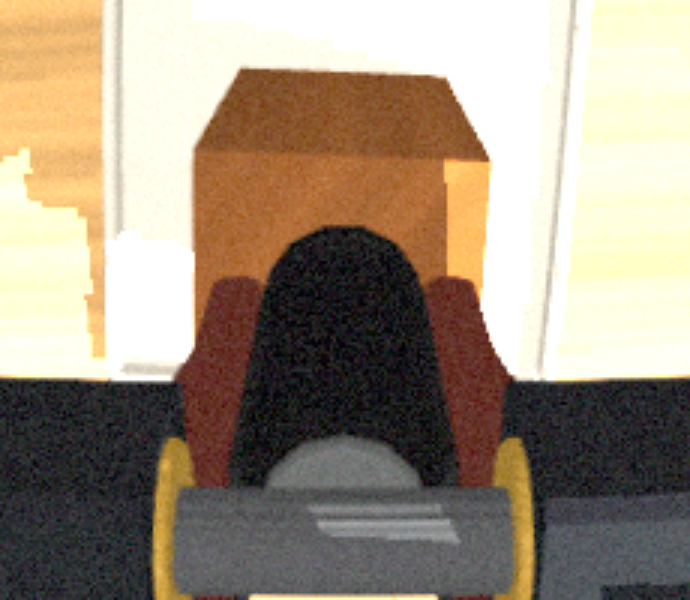

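Closed on the flats at 21.6 mm. Lifting.

Request:
servo_tool(
  moves="0 0 0.02 0 0 0; 0 0 0.05 0 0 0; 0 0 0.09 0 0 0; 0 0 0.14 0 0 0; 0 0 0.16 0 0 0; 0 0 0.16 0 0 0",
)

```text
t: 10.02
ee_pos: [588.3, -221.3, 301.7]
orientation: [-1.573, 0.021, -0.032]
ft_force: [0.0, 0.5, -0.9]
width: 21.9
```

```bash
python3 - <<'E'
from h import *
o=ctrl.get_obs(); print(o['width'],o['ft_force'],o['moment'],o['ee_pos'])
d=save('wrist','w8'); crop('w8',280,200,360,290,8,'w8a'); save('side','s4'); crop('s4',320,170,420,290,5,'s4c')
E
```

```text
21.92538183309546 [ 0.00641902  0.48410094 -0.89976094] [ 0.00537622  0.01790642 -0.03283624] [ 588.31224147 -221.31229268  301.70478312]
```

View pics/w8.png

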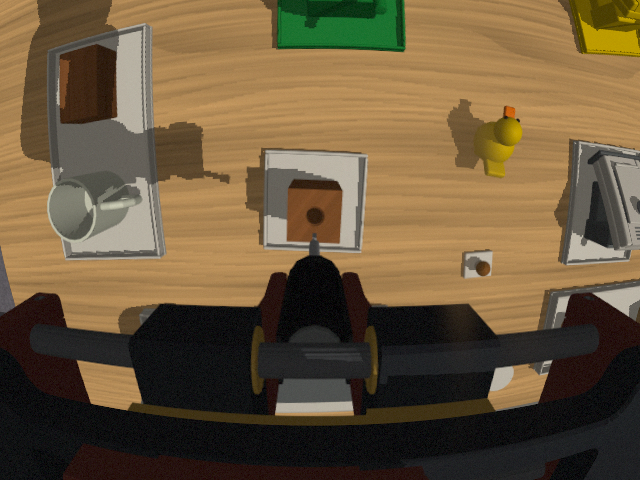

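View pics/w8a.png

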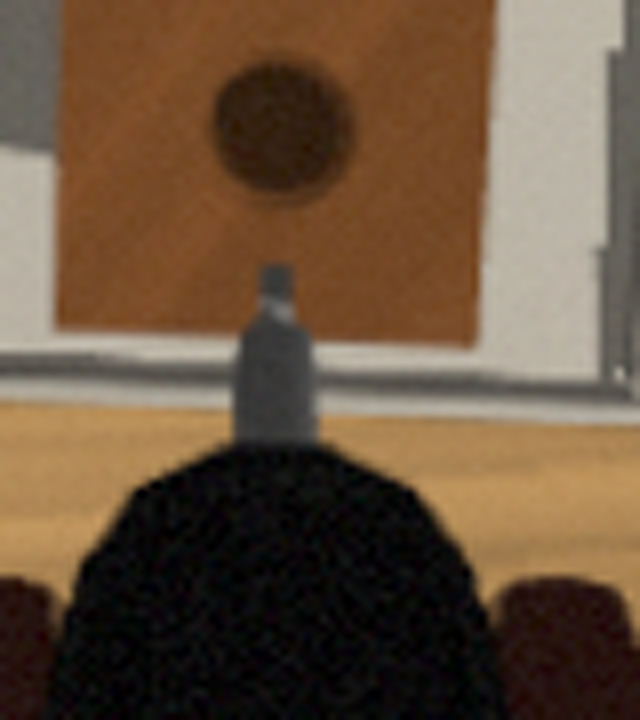

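View pics/s4c.png

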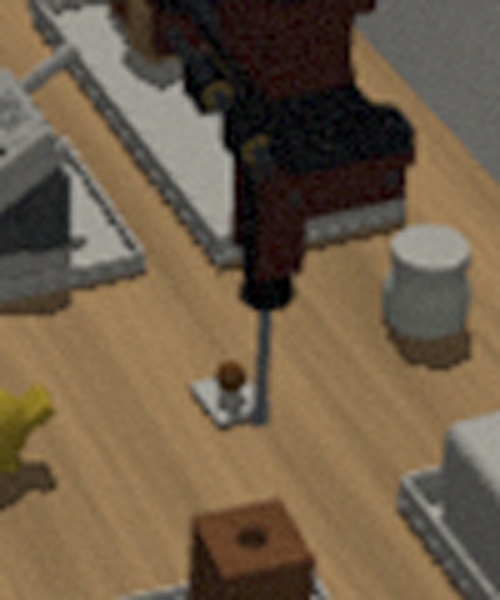

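```bash
cat >> h.py <<'E'
def wprojtool(d,p):
    T=d['T_tool_cam']; c=T[:3,:3].T@(np.asarray(p,float)-T[:3,3])
    f=240/np.tan(np.radians(d['vertical_fov'])/2)
    th=np.arctan2(np.hypot(c[0],c[1]),-c[2]); r=np.hypot(c[0],c[1])
    return np.array([d['cx']+f*th*c[0]/r, d['cy']-f*th*c[1]/r])
def wprojw(d,P):
    M=R.from_rotvec(d['obs_or']).as_matrix(); return wprojtool(d,M.T@(np.asarray(P,float)-d['obs_pos']))
E
python3 - <<'E'
from h import *
d=load('w8')
for p in [(-5,128.4,0),(0,128.4,0),(-5,128.4,1.4),(5,128.4,0),(-14,43.4,0),(-3.5,100,0)]: print(p,wprojtool(d,p).round(1))
P=wcloud(d); 
for v in range(228,256,2): print(v,P[v,312:318].round(0).tolist()) if v<242 else None
E
```

```text
(-5, 128.4, 0) [313.6 232.1]
(0, 128.4, 0) [313.6 238.6]
(-5, 128.4, 1.4) [315.5 232.1]
(5, 128.4, 0) [313.6 245. ]
(-14, 43.4, 0) [313.4 253.3]
(-3.5, 100, 0) [313.6 244.1]
228 [[600.0, -224.0, 94.0], [600.0, -223.0, 93.0], [600.0, -222.0, 93.0], [600.0, -221.0, 95.0], [600.0, -220.0, 94.0], [600.0, -219.0, 93.0]]
230 [[602.0, -224.0, 95.0], [602.0, -223.0, 94.0], [602.0, -222.0, 94.0], [602.0, -221.0, 95.0], [602.0, -220.0, 93.0], [602.0, -219.0, 94.0]]
232 [[604.0, -224.0, 93.0], [604.0, -223.0, 93.0], [604.0, -222.0, 94.0], [604.0, -221.0, 93.0], [604.0, -220.0, 95.0], [604.0, -219.0, 94.0]]
234 [[584.0, -223.0, 178.0], [584.0, -222.0, 178.0], [585.0, -221.0, 177.0], [585.0, -220.0, 177.0], [585.0, -220.0, 178.0], [606.0, -219.0, 94.0]]
236 [[584.0, -223.0, 184.0], [584.0, -222.0, 184.0], [584.0, -221.0, 185.0], [584.0, -220.0, 184.0], [585.0, -220.0, 183.0], [608.0, -219.0, 93.0]]
238 [[585.0, -223.0, 187.0], [585.0, -222.0, 189.0], [585.0, -221.0, 187.0], [585.0, -221.0, 188.0], [585.0, -220.0, 188.0], [610.0, -219.0, 94.0]]
240 [[586.0, -223.0, 189.0], [586.0, -222.0, 188.0], [586.0, -221.0, 189.0], [586.0, -221.0, 189.0], [586.0, -220.0, 188.0], [612.0, -219.0, 95.0]]
```

```bash
python3 - <<'E'
from h import *; from kin import *
n=np.array([-.5299,0,.848]); S=np.array([581.1,218,88])
for k in (168.4,148.4,128):
  for a in (24.7,-50): print([q.round(2).tolist() for q in iks(S+n*k,axes(32,a),15)])
goal(S+n*168.4,axes(32,24.7))
goal(S+n*148.4,axes(32,24.7))
E
```

```text
[[0.54, 0.18, 2.14, -0.73, 0.42, -0.84]]
[[0.54, 0.18, 2.14, -0.73, 0.42, 0.46]]
[[0.53, 0.23, 2.14, -0.79, 0.39, -0.79]]
[[0.53, 0.23, 2.14, -0.79, 0.39, 0.51]]
[[0.52, 0.27, 2.13, -0.86, 0.35, -0.73]]
[[0.52, 0.27, 2.13, -0.86, 0.35, 0.57]]
shift [-0.095   0.4388 -0.0675] turn [ -7.42 -31.3   25.94] | at [ 586.9 -220.8  298.3] t 10.12 q [-0.38  0.37  1.57 -0.    1.2  -1.92]
shift [-0.0844  0.4388 -0.0845] turn [ -7.42 -31.3   25.94] | at [ 586.9 -220.8  298.3] t 10.12 q [-0.38  0.37  1.57 -0.    1.2  -1.92]
```

Request:
servo_tool(
  moves="-0.01 0.05 0 -0.9 -3.9 3.2; -0.02 0.1 0 -1.9 -7.8 6.5; -0.035 0.155 0 -2.8 -11.7 9.7; -0.05 0.21 0 -3.7 -15.6 13; -0.065 0.27 0 -4.6 -19.5 16.2; -0.08 0.33 -0.01 -5.6 -23.5 19.5; -0.09 0.385 -0.02 -6.5 -27.4 22.7; -0.095 0.43 -0.03 -7.42 -31.3 25.94",
)

```text
t: 11.12
ee_pos: [490.7, 210.8, 267.1]
orientation: [-1.62, -0.775, -0.101]
ft_force: [1.0, -0.1, -0.6]
width: 21.8
```

Request:
servo_tool(
  moves="0 0.005 -0.01 0 0 0; 0 0.009 -0.03 0 0 0; 0 0.009 -0.0375 0 0 0; 0 0.009 -0.0375 0 0 0",
)

```text
t: 11.62
ee_pos: [491.8, 217.4, 229.8]
orientation: [-1.622, -0.77, -0.102]
ft_force: [-0.1, -0.1, -0.7]
width: 22.1
```

```bash
python3 - <<'E'
from h import *
n=np.array([-.5299,0,.848]); S=np.array([581.1,218,88])
goal(S+n*148.4,axes(32,24.7))
d=save('wrist','w9'); crop('w9',270,180,370,270,8,'w9a')
print(ctrl.get_obs()['width'], 'slot pred',wprojw(d,S),'tip pred',wprojtool(d,(0,128.4,.4)))
E
```

```text
shift [ 0.0107  0.0006 -0.016 ] turn [ 0.08 -0.11  0.02] | at [491.8 217.4 229.8] t 11.62 q [ 0.54  0.18  2.14 -0.73  0.42 -0.85]
21.94113210524372 slot pred [313.61185063 228.68614083] tip pred [313.62046689 238.81103321]
```

View pics/w9a.png

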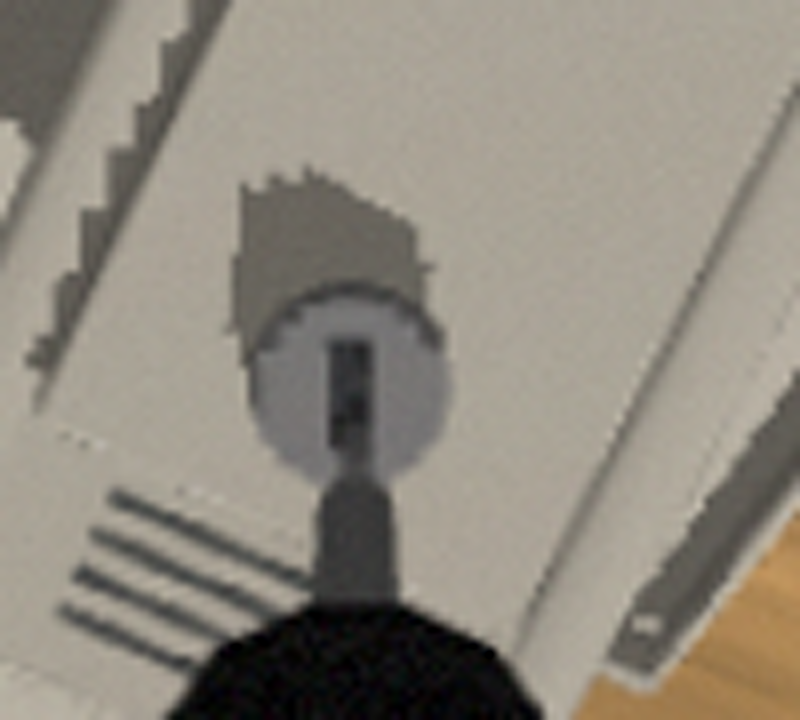

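Request:
servo_tool(
  moves="0.006 0.0006 -0.009 0 0 0; 0.012 0.0006 -0.018 0 0 0; 0.0181 0.0006 -0.0279 0 0 0; 0.0181 0.0006 -0.0279 0 0 0;0.0181 0.0006 -0.0279 0 0 0",
)

```text
t: 12.3
ee_pos: [510.5, 218.5, 203.0]
orientation: [-1.621, -0.771, -0.104]
ft_force: [0.3, -0.7, -0.1]
width: 21.7
```

```bash
python3 - <<'E'
from h import *
n=np.array([-.5299,0,.848]); S=np.array([581.1,218,88])
goal(S+n*134.4,axes(32,24.7))
d=save('wrist','w10'); crop('w10',280,190,350,260,10,'w10a')
print(ctrl.get_obs()['width'], 'slot pred',wprojw(d,S),'tip pred',wprojtool(d,(0,128.4,.4)),wprojtool(d,(-5,128.4,.4)))
E
```

```text
shift [-0.0006 -0.0005 -0.001 ] turn [0.01 0.01 0.02] | at [510.5 218.5 203. ] t 12.3 q [ 0.52  0.26  2.13 -0.83  0.37 -0.75]
21.99243962689083 slot pred [313.15166883 235.22982812] tip pred [313.62160816 238.81314116] [313.61854727 232.35134193]
```

View pics/w10a.png

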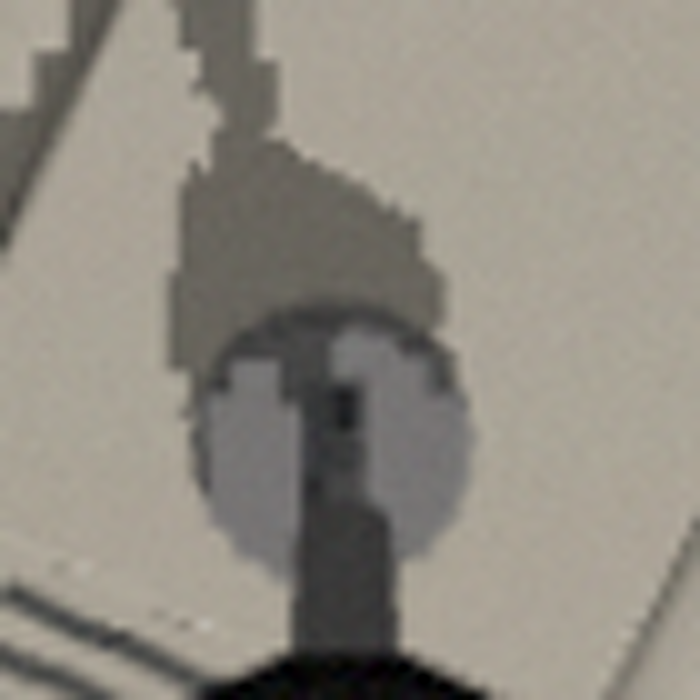

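Request:
servo_tool(
  moves="0 -0.0008 -0.0009 0 0 0; 0.001 -0.0008 -0.0025 0 0 0; 0.002 -0.0008 -0.004 0 0 0; 0.0028 -0.0008 -0.006 0 0 0; 0.0036 -0.0008 -0.007 0 0 0;0.0036 -0.0008 -0.007 0 0 0",
)

```text
t: 13.1
ee_pos: [514.1, 217.8, 195.9]
orientation: [-1.621, -0.771, -0.104]
ft_force: [0.4, 0.0, -0.6]
width: 21.8
```

```bash
cat >> h.py <<'E'
n=np.array([-.5299,0,.848]); S=np.array([581.1,218,88])
def st():
    o=ctrl.get_obs(); M=R.from_rotvec(o['orientation']).as_matrix(); p=o['ee_pos']
    tip=p+M@[0,128.4,.4]; e=R.from_euler('y',-32,degrees=True).as_matrix().T@(tip-S)
    A=R.from_euler('y',-32,degrees=True).as_matrix().T@M
    print('t',round(o['t'],2),'tip rel slot (upslope,y,out)',e.round(2),'ang',np.degrees(np.arctan2(A[1,0],A[0,0])).round(1),'F out',(o['ft_force']@n).round(1),'F',o['ft_force'].round(1),'Mom axis',(o['moment']@n).round(3),'w',round(o['width'],1),'q6',o['qpos'][5].round(2))
E
python3 - <<'E'
from h import *
st(); st()
d=save('wrist','w11'); crop('w11',280,190,350,260,10,'w11a')
E
```

```text
t 13.1 tip rel slot (upslope,y,out) [ 0.19  0.17 -1.37] ang 24.7 F out -0.7 F [ 0.4  0.  -0.6] Mom axis -0.036 w 21.8 q6 -0.73
t 13.1 tip rel slot (upslope,y,out) [ 0.19  0.17 -1.37] ang 24.7 F out -0.7 F [ 0.4  0.  -0.6] Mom axis -0.036 w 21.8 q6 -0.73
```

View pics/w11a.png

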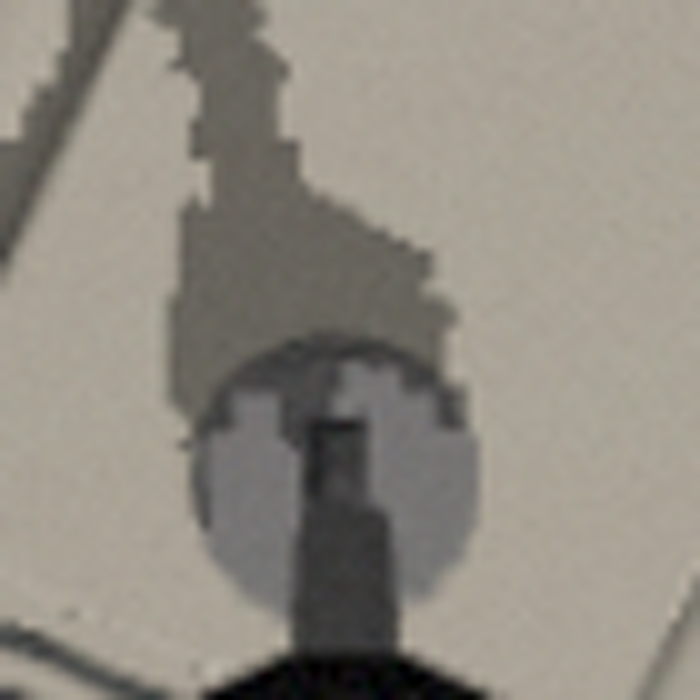

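Request:
servo_tool(
  moves="0.0002 -0.0006 0 0 0 0; 0.0002 -0.0006 0 0 0 0; 0.0007 -0.0006 -0.0007 0 0 0; 0.0012 -0.0006 -0.0016 0 0 0; 0.0017 -0.0006 -0.0024 0 0 0;0.0017 -0.0006 -0.0024 0 0 0",
)

```text
t: 13.9
ee_pos: [515.7, 217.3, 194.0]
orientation: [-1.621, -0.772, -0.104]
ft_force: [-6.3, -0.9, 6.8]
width: 22.0
```

```bash
python3 - <<'E'
from h import *
st()
d=save('wrist','w12'); crop('w12',280,190,350,260,10,'w12a')
E
```

```text
t 13.9 tip rel slot (upslope,y,out) [ 0.66 -0.31 -3.81] ang 24.7 F out 9.1 F [-6.3 -0.9  6.8] Mom axis 0.001 w 22.0 q6 -0.72
```

View pics/w12a.png

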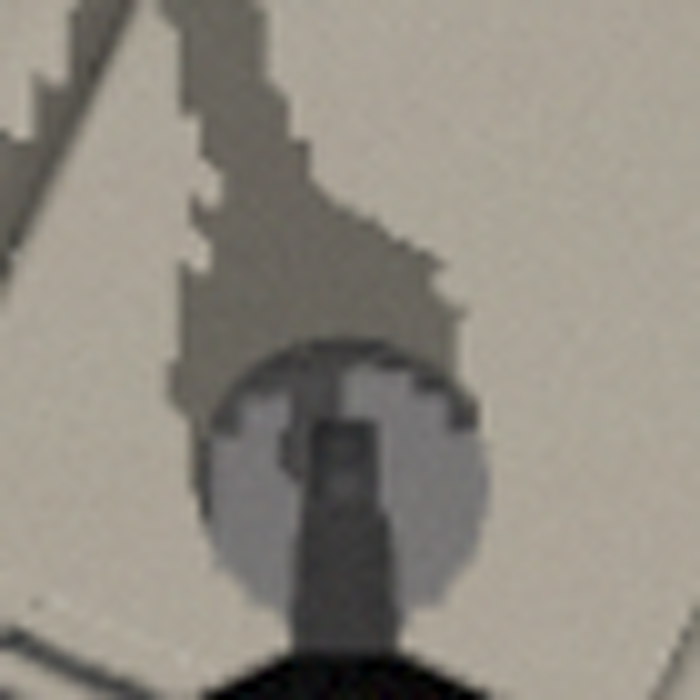

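The blade is bottomed in the slot: tip 3.8 mm below the mouth, 9 N axial. Now turning clockwise in stages.

Request:
servo_tool(
  moves="0 0 0 2.65 0 -4.24; 0 0 -0.0001 5.3 0 -8.48; 0.0002 0 -0.0003 7.95 0 -12.72; 0.0003 0 -0.0005 10.6 0 -16.96",
)

```text
t: 14.45
ee_pos: [516.1, 217.6, 193.9]
orientation: [-1.546, -0.501, -0.379]
ft_force: [-7.7, 0.2, 9.4]
width: 22.2
```

```bash
python3 - <<'E'
from h import *
st()
d=save('wrist','w13'); crop('w13',280,190,350,260,10,'w13a')
E
```

```text
t 14.45 tip rel slot (upslope,y,out) [ 1.21  0.12 -4.14] ang 4.5 F out 12.0 F [-7.7  0.2  9.4] Mom axis -0.023 w 22.2 q6 -0.36
```

View pics/w13a.png

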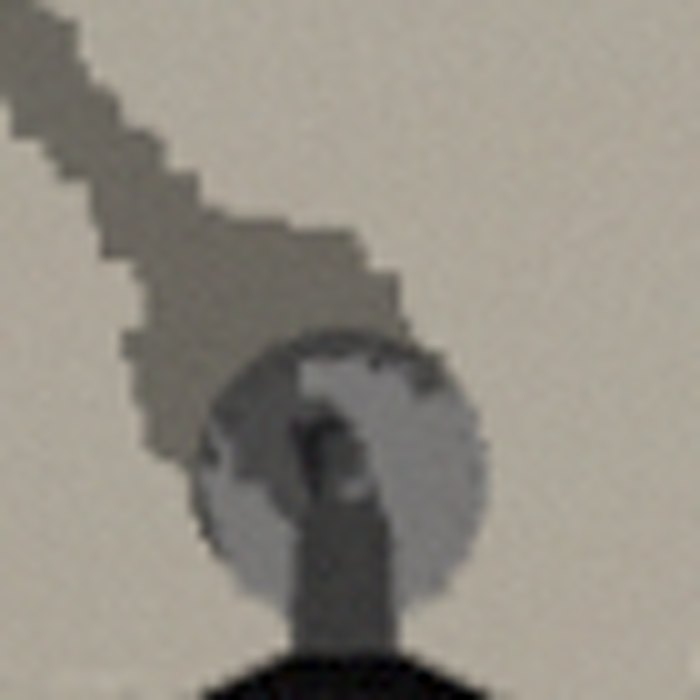

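Request:
servo_tool(
  moves="0.0001 0 -0.0002 2.9 0 -4.66; 0.0003 0 -0.0005 5.8 0 -9.3; 0.0004 0 -0.0007 8.7 0 -14; 0.0006 0 -0.001 11.6 0 -18.6; 0.0007 0 -0.0012 14.5 0 -23.3",
)

```text
t: 15.12
ee_pos: [517.0, 217.8, 192.9]
orientation: [-1.394, -0.126, -0.726]
ft_force: [-7.0, 0.4, 10.1]
width: 22.0
```

```bash
python3 - <<'E'
from h import *
st(); print(ctrl.get_obs()['moment'])
d=save('wrist','w14'); crop('w14',280,190,350,260,10,'w14a')
E
```

```text
t 15.12 tip rel slot (upslope,y,out) [ 1.57  0.15 -5.47] ang -22.9 F out 12.3 F [-7.   0.4 10.1] Mom axis 0.085 w 22.0 q6 0.12
[0.0602273  0.37665878 0.13786194]
```

View pics/w14a.png

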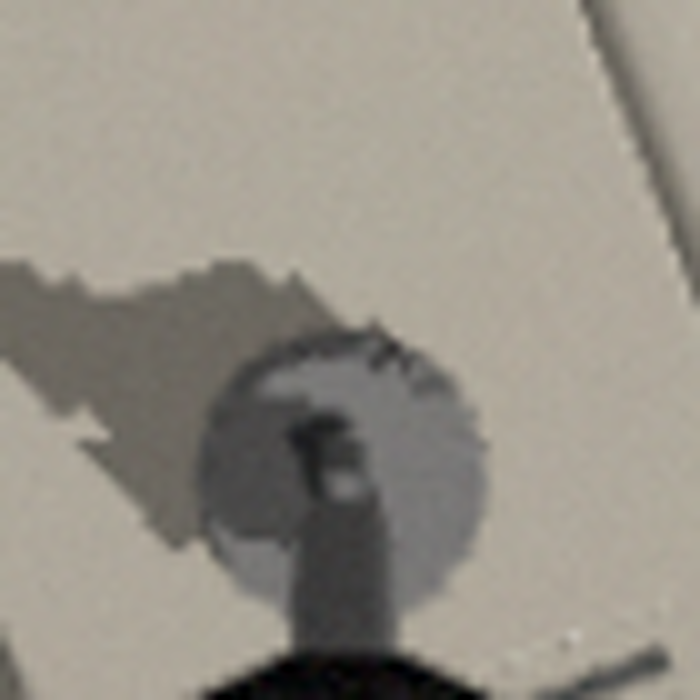

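Request:
servo_tool(
  moves="0 0 -0.0003 2.9 0 -4.66; 0 0 -0.0007 5.8 0 -9.3; 0.0001 0 -0.0009 8.7 0 -14; 0.0002 0 -0.0012 11.6 0 -18.6; 0.0003 0 -0.0014 13.8 0 -22",
)

```text
t: 15.8
ee_pos: [517.6, 217.8, 191.7]
orientation: [-1.197, 0.229, -1.022]
ft_force: [-5.6, 0.6, 10.5]
width: 21.9
```

```bash
python3 - <<'E'
from h import *
st(); print(ctrl.get_obs()['moment'])
d=save('wrist','w15'); crop('w15',280,190,350,260,10,'w15a')
E
```

```text
t 15.8 tip rel slot (upslope,y,out) [ 1.69  0.16 -6.78] ang -48.9 F out 11.9 F [-5.6  0.6 10.5] Mom axis 0.052 w 21.9 q6 0.58
[-0.20373918 -0.01211399 -0.06592349]
```

View pics/w15a.png

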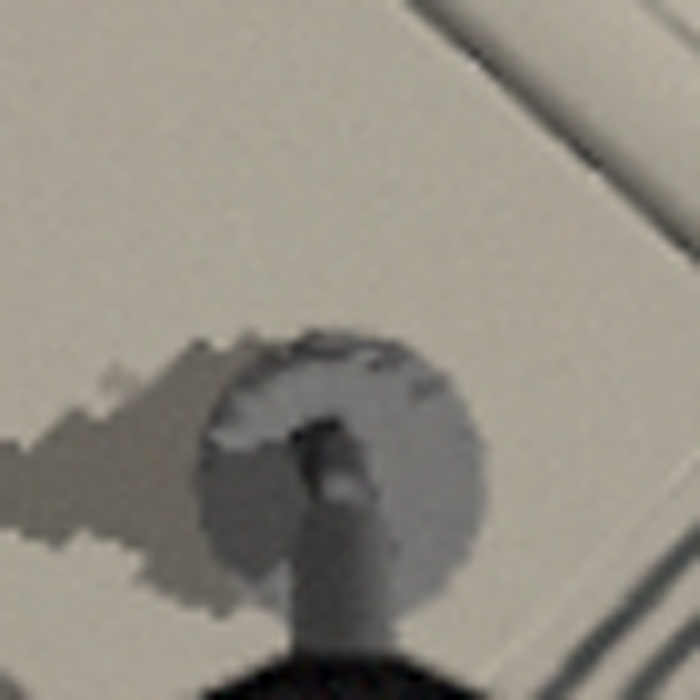

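Request:
servo_tool(
  moves="0 0 -0.0002 1.6 0 -2.55; 0.0001 0 -0.0003 3.2 0 -5.1; 0.0001 0 -0.0004 4.8 0 -7.6",
)

```text
t: 16.23
ee_pos: [517.8, 217.8, 191.4]
orientation: [-1.118, 0.352, -1.116]
ft_force: [-5.1, -0.8, 10.8]
width: 21.7
```

```bash
python3 - <<'E'
from h import *
st(); print(ctrl.get_obs()['moment'])
d=save('wrist','w16'); crop('w16',280,190,350,260,10,'w16a')
E
```

```text
t 16.23 tip rel slot (upslope,y,out) [ 1.69  0.21 -7.14] ang -57.8 F out 11.9 F [-5.1 -0.8 10.8] Mom axis 0.067 w 21.7 q6 0.73
[-0.17273019 -0.01928651 -0.02870963]
```

View pics/w16a.png

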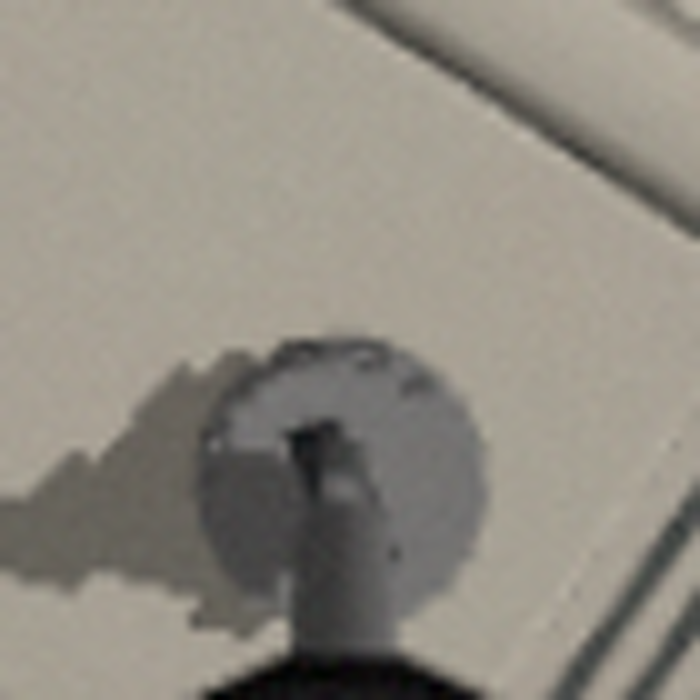

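Request:
servo_tool(
  moves="0 0 -0.0001 1.6 0 -2.55; 0 0 -0.0001 3.2 0 -5.1; 0 0 -0.0001 4.2 0 -6.8; 0 0 -0.0001 4.2 0 -6.8",
)

```text
t: 16.77
ee_pos: [517.6, 217.9, 191.3]
orientation: [-1.044, 0.459, -1.197]
ft_force: [-6.4, 0.2, 9.8]
width: 21.6
```

```bash
python3 - <<'E'
from h import *
st(); o=ctrl.get_obs(); print(o['moment'],o['joint_torque'])
d=save('wrist','w17'); crop('w17',280,190,350,260,10,'w17a')
E
```

```text
t 16.77 tip rel slot (upslope,y,out) [ 1.54  0.29 -7.18] ang -65.7 F out 11.7 F [-6.4  0.2  9.8] Mom axis 0.126 w 21.6 q6 0.87
[0.01432574 0.21529891 0.15760569] [ -1.79044146 -33.50373745 -19.56460655  -0.51074211  -0.43110397
   0.29714724]
```

View pics/w17a.png

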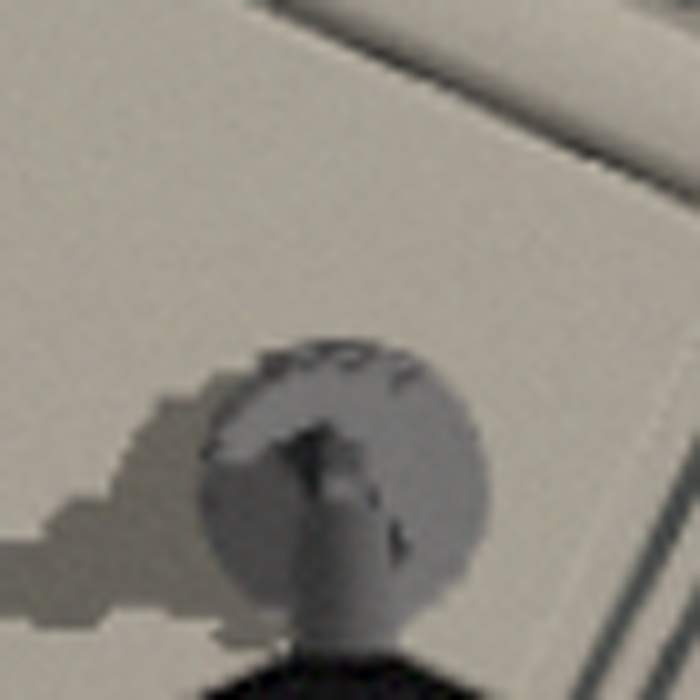

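Request:
servo_tool(
  moves="0 0 0 -2.65 0 4.24; 0 0 0 -5.3 0 8.48; -0.0001 0 0.0001 -7.95 0 12.7; -0.0002 0 0.0002 -10.6 0 17; -0.0002 0 0.0003 -13.2 0 21.2; -0.0002 0 0.0003 -13.2 0 21.2",
)

```text
t: 17.58
ee_pos: [517.2, 217.7, 191.2]
orientation: [-1.264, 0.118, -0.931]
ft_force: [-5.7, -0.3, 7.9]
width: 22.1
```

```bash
python3 - <<'E'
from h import *
st(); o=ctrl.get_obs(); print(o['moment'],o['joint_torque'][5])
d=save('wrist','w18'); crop('w18',280,190,350,260,10,'w18a')
E
```

```text
t 17.57 tip rel slot (upslope,y,out) [ 1.    0.24 -7.  ] ang -40.7 F out 9.7 F [-5.7 -0.3  7.9] Mom axis -0.022 w 22.1 q6 0.43
[ 0.00993278  0.29131318 -0.02013921] -0.3638788405805826
```

View pics/w18a.png

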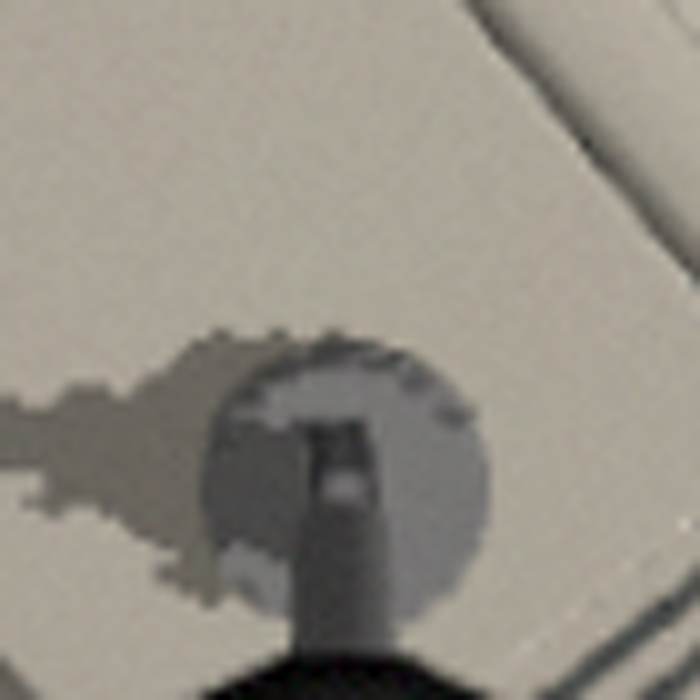

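Request:
servo_tool(
  moves="-0.001 0 0.0016 0 0 0; -0.0025 0 0.004 0 0 0; -0.0053 0 0.0085 0 0 0; -0.0106 0 0.017 0 0 0; -0.016 0 0.0255 0 0 0; -0.016 0 0.0255 0 0 0",
)

```text
t: 18.38
ee_pos: [500.8, 217.5, 216.9]
orientation: [-1.264, 0.119, -0.932]
ft_force: [0.4, 0.5, -0.5]
width: 22.2
```

```bash
python3 - <<'E'
from h import *
st()
d=save('wrist','w19'); crop('w19',280,180,360,260,9,'w19a')
E
```

```text
t 18.38 tip rel slot (upslope,y,out) [ 0.66 -0.04 23.45] ang -40.7 F out -0.6 F [ 0.4  0.5 -0.5] Mom axis 0.014 w 22.2 q6 0.34
```

View pics/w19a.png

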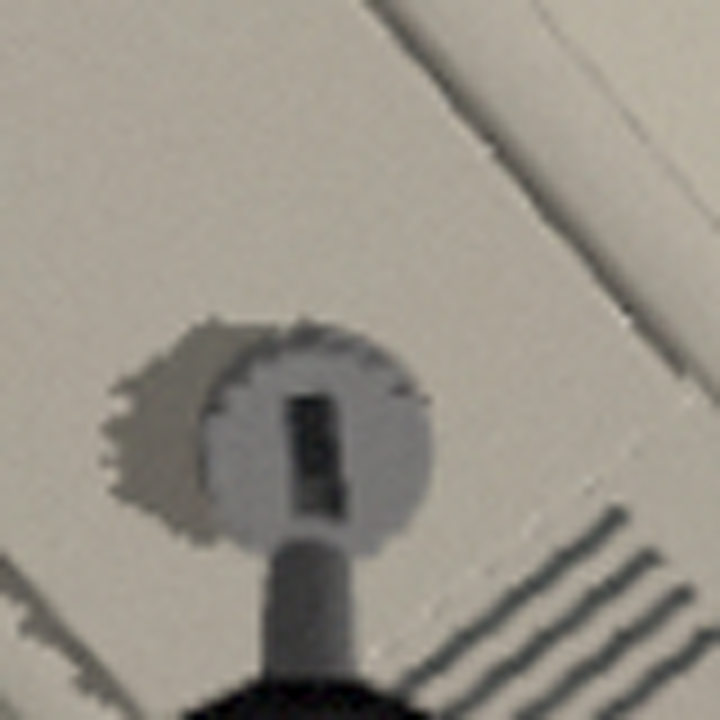

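```bash
python3 - <<'E'
from h import *
d=load('w19'); P=wcloud(d)
nn=np.array([-np.sin(np.radians(32)),0,np.cos(np.radians(32))]); e=np.array([nn[2],0,-nn[0]])
print('head',np.median(P[222:238,304:310].reshape(-1,3)@nn).round(1),np.median(P[225:235,320:326].reshape(-1,3)@nn).round(1),'plate',np.median(P[190:205,285:330].reshape(-1,3)@nn).round(1),np.median(P[222:250,335:345].reshape(-1,3)@nn).round(1))
cs=np.array([(285,398),(333,394),(348,515),(298,517)],float); uv=np.array([280,180])+(cs+.5)/9-.5
W=wback(d,uv[:,0],uv[:,1],-236.4*nn,nn); a=-((W[0]+W[1])/2-(W[2]+W[3])/2); print('slot ang',np.degrees(np.arctan2(a[1],a@e)).round(1),np.linalg.norm(a).round(1),W.mean(0).round(1))
for s in ((0,3),(1,2)):
    a=W[s[1]]-W[s[0]]; print(np.degrees(np.arctan2(a[1],a@e)).round(1))
E
```

```text
head -236.4 -236.5 plate -243.5 -244.4
slot ang -34.2 11.3 [582.8 218.1  85.4]
-34.8
-33.7
```

```bash
python3 - <<'E'
from h import *
goal([587.3,-220.9,290],axes(0,-2))
E
```

```text
shift [ 0.0864 -0.4383  0.0735] turn [-10.88  30.78  37.69] | at [500.9 217.4 216.5] t 18.43 q [ 0.53  0.22  2.14 -0.78  0.39  0.34]
```

Request:
servo_tool(
  moves="-0.02 0 0.03 0 0 0; -0.03 0 0.07 -1 3 3.7; -0.02 -0.04 0.085 -2.7 7.7 9.4; 0 -0.1 0.085 -4.3 12.3 15; 0.02 -0.16 0.085 -5.9 16.9 20.7; 0.04 -0.22 0.085 -7.6 21.5 26.3; 0.06 -0.28 0.085 -9.2 26.1 32; 0.08 -0.34 0.08 -10.88 30.78 37.69",
)

```text
t: 19.42
ee_pos: [553.1, -37.9, 297.9]
orientation: [-1.57, 0.027, -0.032]
ft_force: [1.1, -0.2, -0.6]
width: 22.1
```

Request:
servo_tool(
  moves="0.003 -0.04 -0.005 0 0 0; 0.006 -0.08 -0.006 0 0 0; 0.0064 -0.098 -0.0065 0 0 0; 0.0064 -0.098 -0.0065 0 0 0; 0.0064 -0.098 -0.0065 0 0 0",
)

```text
t: 20.05
ee_pos: [558.9, -132.7, 290.9]
orientation: [-1.569, 0.028, -0.037]
ft_force: [-1.1, 0.1, -0.7]
width: 21.8
```

```bash
python3 - <<'E'
from h import *
goal([587.3,-220.9,290],axes(0,-2))
d=save('wrist','w20'); crop('w20',270,170,370,290,6,'w20a'); save('side','s5'); crop('s5',320,150,420,290,4,'s5c')
print(wprojtool(d,(-5,128.4,.4)),wprojw(d,[587.5,-221.4,95]))
E
```

```text
shift [ 0.0284 -0.0882 -0.0009] turn [-0.07  0.32  0.38] | at [ 558.9 -132.7  290.9] t 20.05 q [-0.26  0.29  1.7   0.    1.14 -1.79]
[314.17617618 232.09771684] [223.15741625 252.37085981]
```

View pics/w20a.png

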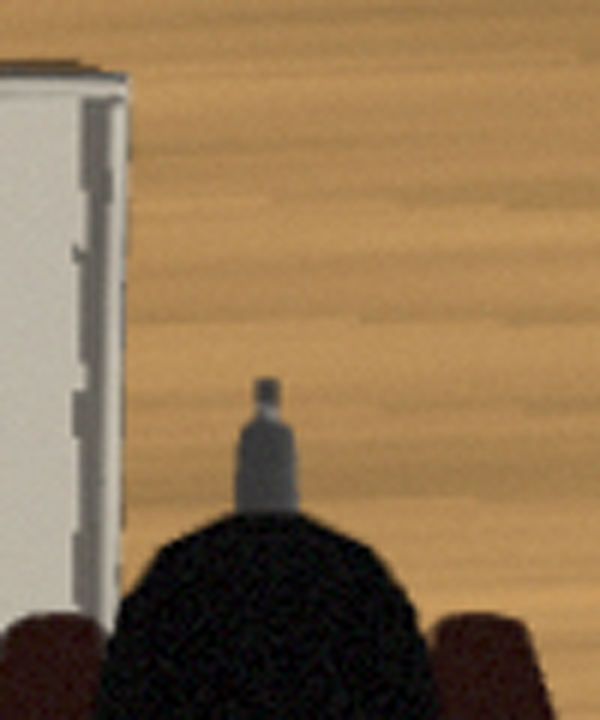

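View pics/s5c.png

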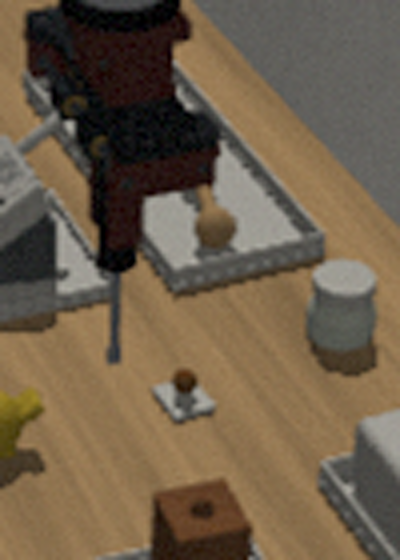

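Request:
servo_tool(
  moves="0.012 -0.04 0 0 0.1 0.1; 0.026 -0.08 0 0 0.3 0.4; 0.0284 -0.0882 0 0 0.3 0.4; 0.0284 -0.0882 0 0 0.3 0.4; 0.0284 -0.0882 0 0 0.3 0.4",
)

```text
t: 20.78
ee_pos: [587.1, -220.7, 290.8]
orientation: [-1.569, 0.027, -0.027]
ft_force: [-0.2, 0.7, -1.5]
width: 21.8
```

```bash
python3 - <<'E'
from h import *
goal([587.3,-220.9,250],axes(0,-2))
d=save('wrist','w21'); crop('w21',270,170,370,290,6,'w21a')
print(wprojtool(d,(-5,128.4,.4)),wprojw(d,[587.5,-221.4,95]))
E
```

```text
shift [ 0.0002 -0.0002 -0.0408] turn [-0.07 -0.   -0.04] | at [ 587.1 -220.7  290.8] t 20.77 q [-0.38  0.38  1.58  0.    1.19 -1.92]
[314.17001701 232.0872166 ] [312.66450317 220.83066033]
```

View pics/w21a.png

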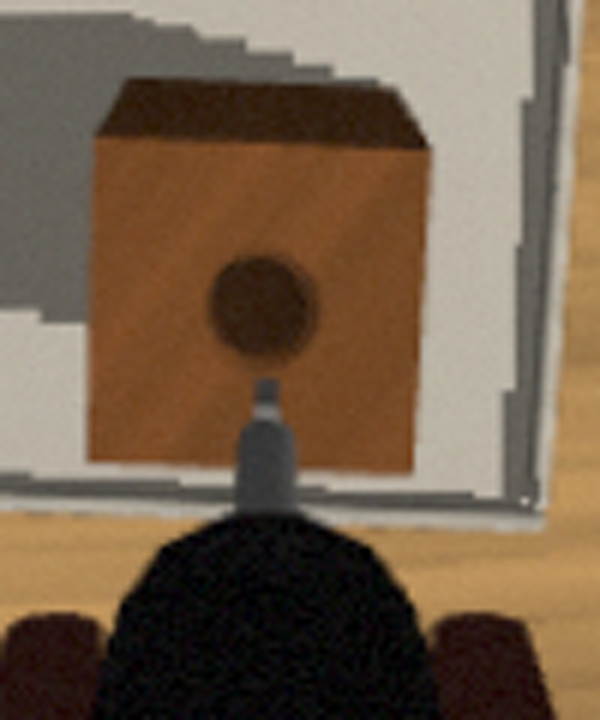

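Request:
servo_tool(
  moves="0 0 -0.03 0 0 0; 0 0 -0.05 0 0 0; 0 0 -0.07 0 0 0; 0 0 -0.09 0 0 0; 0 0 -0.11 0 0 0; 0 0 -0.13 0 0 0; 0 0 -0.143 0 0 0; 0 0 -0.148 0 0 0",
)

```text
t: 21.82
ee_pos: [587.1, -221.9, 141.8]
orientation: [-1.569, 0.028, -0.027]
ft_force: [-0.8, -0.7, -0.8]
width: 22.1
```

Request:
servo_tool(
  moves="0 0 -0.0015 0 0 0; 0 0 -0.003 0 0 0; 0 0 -0.004 0 0 0; 0 0 -0.004 0 0 0",
)

```text
t: 22.32
ee_pos: [587.6, -222.1, 139.2]
orientation: [-1.57, 0.027, -0.028]
ft_force: [-0.7, -0.7, -1.6]
width: 22.0
```

Request:
servo_tool(
  moves="0 0.001 -0.0005 0 0 0; 0 0.001 -0.001 0 0 0; 0 0.001 -0.001 0 0 0",
)

```text
t: 22.7
ee_pos: [587.5, -220.9, 138.3]
orientation: [-1.57, 0.027, -0.028]
ft_force: [-1.3, 0.7, 5.1]
width: 21.8
```

```bash
python3 - <<'E'
from h import *
o=ctrl.get_obs(); print(o['ee_pos'],o['ft_force'],o['width'])
save('side','s6'); crop('s6',335,200,415,300,6,'s6c')
E
```

```text
[ 587.54864815 -220.90973534  138.33789722] [-1.33070578  0.66593653  5.10938592] 21.776051323541903
```

View pics/s6c.png

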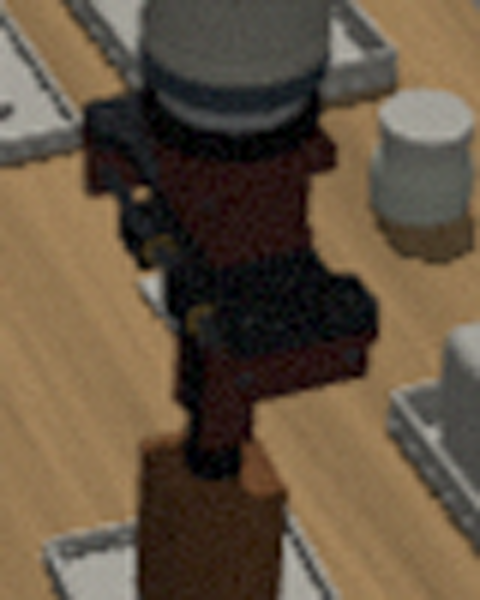

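Seated with 5 N contact at the original grasp height. Releasing.

Request:
servo_tool(
  moves="0 0 0 0 0 0; 0 0 0 0 0 0; 0 0 0 0 0 0; 0 0 0 0 0 0; 0 0 0 0 0 0; 0 0 0 0 0 0; 0 0 0 0 0 0; 0 0 0 0 0 0",
  hand=0,
)

```text
t: 23.75
ee_pos: [587.5, -221.0, 137.9]
orientation: [-1.57, 0.027, -0.028]
ft_force: [0.4, -0.1, 1.1]
width: 87.9
```

Request:
servo_tool(
  moves="0 0 0.02 0 0 0; 0 0 0.04 0 0 0; 0 0 0.06 0 0 0; 0 0 0.1 0 0 0; 0 0 0.14 0 0 0; 0.01 0.01 0.16 0 0 0; 0.01 0.01 0.16 0 0 0",
)

```text
t: 24.62
ee_pos: [598.8, -211.0, 301.1]
orientation: [-1.572, 0.023, -0.031]
ft_force: [0.1, -0.7, -0.5]
width: 87.6
```

```bash
python3 - <<'E'
from h import *
o=ctrl.get_obs(); print(o['ee_pos'],o['ft_force'],o['width'],o['t'])
d=save('wrist','w22'); save('side','s7'); crop('s7',260,150,420,320,4,'s7c'); save('top','t7')
P=wcloud(d); print(P[240,312:318])
E
```

```text
[ 598.77424901 -210.97845023  301.12536441] [ 0.1126536  -0.72439731 -0.48205591] 87.63520221374128 24.625
[[ 645.03319287 -215.00726092    6.34429075]
 [ 645.59345234 -213.81802944    4.40653297]
 [ 645.46350053 -212.59165142    5.04899076]
 [ 645.56954666 -211.37541873    4.80954022]
 [ 645.69155553 -210.15811826    4.51065908]
 [ 645.30033474 -208.93553726    6.12751214]]
```

View pics/w22.png

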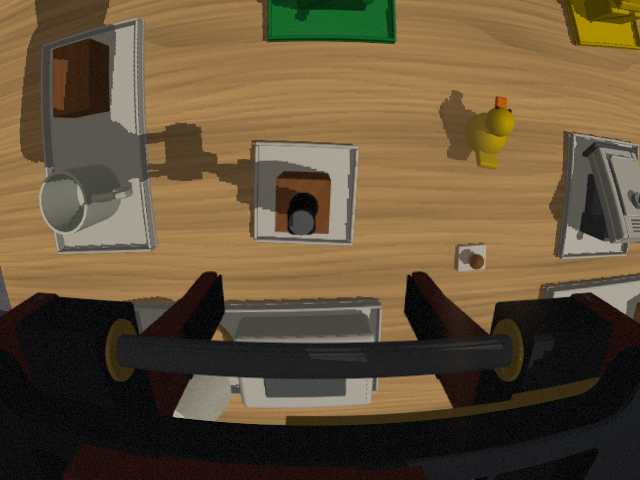

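View pics/s7c.png

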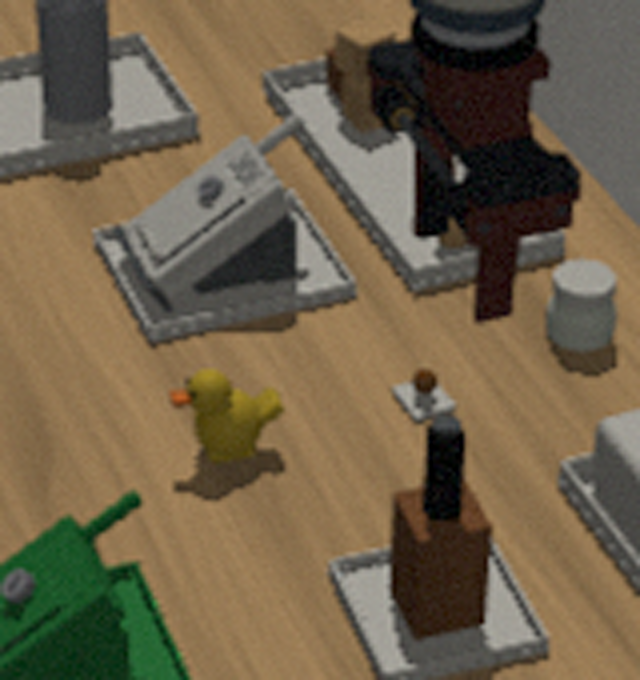

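View pics/t7.png

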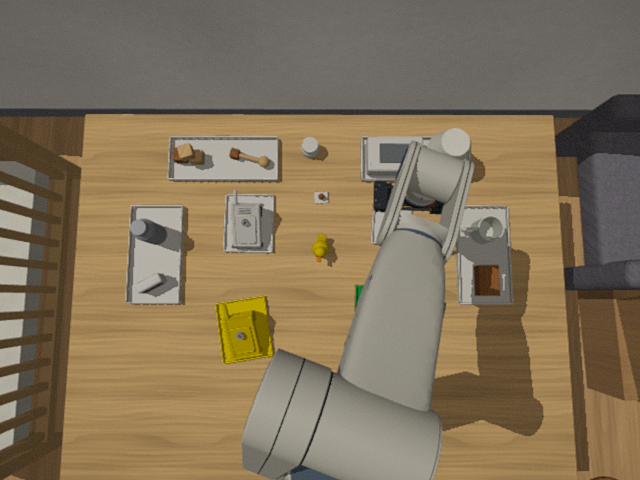

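```bash
python3 - <<'E'
from h import *
P=wcloud(load('w22')); print('cap',np.median(P[218:230,297:308].reshape(-1,3),0))
s=load('s7'); print('cap side',[cloud(s)[v,371].round(0).tolist() for v in (254,256,258)])
ctrl.close_job()
E
```

```text
cap [ 588.69080571 -219.56803764  167.79036017]
cap side [[591.0, -216.0, 168.0], [588.0, -221.0, 166.0], [585.0, -228.0, 165.0]]
the job is handed in; nothing more can be done
```

I swung the hatch shut, drove the screw home with the screwdriver, put the screwdriver back in its block and handed the job in at about 25 s.

- **Hatch:** after the screwdriver was withdrawn, the plate measured at the same level as when I pushed it shut. The side view shows it flush.
- **Screw:** the slot reads −34° (home is −33°) and the head stands 7.1 mm above the plate (home is 7 mm). At the end the blade turned further without the slot following, so it was at its stop. I eased the turn back before withdrawing.
- **Screwdriver:** it stands upright in the block, released at the height where I gripped it, after 5 N of contact. Its cap measures 167.8 mm high, the same reading as before pickup (about 169 mm by the given sizes). The gripper is open and about 130 mm above it.
- **Other things:** the duck, pacifier, jar, bottle and cup look unmoved in the final pictures. I never went near the green and yellow look-alikes.

**Joint limit:** on my first approach to the hatch, joint 4 ran to its lower limit; I read −1.3109 against the listed −1.31. I backed off and used a smaller tilt for the push. I can't tell whether that counts as passing the range or is only rounding.

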